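# Turn the mount parts pad side up for sensor bonding

### The job

Sensors will be bonded to these mount parts, so every part must show its bonding face upwards. First roll all the loose collared rods on the rubber mat until all of them lie there with the small pad on top at the same time, and only then lay each of them, pad still on top, lengthwise in the groove between the two rails of the rest. Also, before or after, open the small slide-jaw vise, turn its block upside down, regrasping it as often as needed, so that the pocket faces up, and leave it flat on the bed and centred, with the jaw pushed home against it; do not push the other things on the worktop about.

Things in the scene. Friction and masses are not known exactly. Their poses are not given: they have to be found in the camera images.
- rod0: round aluminium rod, 58 mm long, 0.13 kg: 22 mm barrel (38 mm long) between two 32 mm collars (10 mm wide) on which it rolls; pushed slowly it does not coast. A dark pad 16 x 12 mm with two screws stands on one side of the barrel, its top 14.5 mm from the axis. Origin at its centre, 19 mm above the bench on the mat; x along its axis, z out through the pad. 1 to 3 rods present, else None
- rod1: round aluminium rod, 58 mm long, 0.13 kg: 22 mm barrel (38 mm long) between two 32 mm collars (10 mm wide) on which it rolls; pushed slowly it does not coast. A dark pad 16 x 12 mm with two screws stands on one side of the barrel, its top 14.5 mm from the axis. Origin at its centre, 19 mm above the bench on the mat; x along its axis, z out through the pad. 1 to 3 rods present, else None
- rod2: round aluminium rod, 58 mm long, 0.13 kg: 22 mm barrel (38 mm long) between two 32 mm collars (10 mm wide) on which it rolls; pushed slowly it does not coast. A dark pad 16 x 12 mm with two screws stands on one side of the barrel, its top 14.5 mm from the axis. Origin at its centre, 19 mm above the bench on the mat; x along its axis, z out through the pad. 1 to 3 rods present, else None
- rest: fixed grey rest, 260 mm long (its y), 64 mm wide; origin under its centre, on the bench. Two steel rails of 8 mm diameter along y at x = -12 and +12 mm, centres 16 mm up, over a 6 mm base, free from y = -116 to +116 mm between end blocks 28 mm tall. A rod lying on both rails has its axis along the rest's y, at x = 0, 32 mm up; three fit in a row (e.g. y = -75, 0, +75 mm)
- mat: fixed black rubber mat 130 x 340 x 3 mm (its x, y, z) with fine lines, on which the rods lie at the start; origin under its centre, on the bench. To its right, between it and the vise, stands a microscope with a round stage (x 0.47 to 0.76, y -0.15 to 0.14, 0.15 m up): swing past it at x below about 0.42. To its left, beyond y = 0.50, stand instrument cases
- block: aluminium block 50 x 40 x 40 mm (its x, y, z), 0.21 kg, origin at its centre; z points out of the face with a shallow dark-floored pocket 30 x 26 mm. Starts clamped, pocket down, its length along the vise's x. Grip it by its two end faces (its x = +-25 mm) with the tool leaning 45 degrees towards the vise's +-y (TCP 7 mm short of the centre): a quarter turn per grasp, then regrasp in the open vise
- vise_seat (a point): point on the fixed vise's bed at the middle of the clamped position, 26 mm above the bench; x across the vise, y the way the jaw opens, z up. The bed is a flat plate 100 mm wide (x), the jaws 60 mm wide and 18 mm tall above it; fixed jaw's face at y = -20 mm, sliding jaw's at +20 mm plus the joint value. A seated block's centre is 20 mm above this point
- jaw_tab (a point): middle of the top of the sliding jaw's upright tab, 72 mm above the bench; tab 26 mm wide (vise's x), 12 mm thick (vise's y), 38 mm tall above its tail plate; 85 mm from the seat in the vise's +y when the jaw is home. Pinch it across its thickness and slide it. Axes as vise_seat
- jaw (a joint): sliding jaw position in m: 0 = home against the 40 mm block (gap 40 mm), 0.040 = fully open (gap 80 mm); it slides along the vise's +y to open, friction about 5 N, no spring: it stays where it is left
- petri_dish: bystander: closed round dish 62 mm across, 14 mm high; origin under its centre; leave it alone
- canister: bystander: white canister with black lid, 42 mm diameter, 66 mm tall; origin under its centre; leave it alone
- cap: bystander: black round cap 44 mm across, 40 mm tall; origin under its centre; leave it alone
- tape: bystander: roll of tape 74 mm across, 19 mm high; origin under its centre; leave it alone
- vial: bystander: small vial 23 mm across, 50 mm tall; origin under its centre; leave it alone
Not all that is in view belongs to the job. What is shaped like the rod1 but turquoise is not meant.

How it is judged:
By the outcome, as a careful person would: the job done as asked, in the order asked, and still so for the second after the job is handed in, with the robot touching nothing.
Of rod0, rod1, rod2 only 1 to 3 are there at a start; the rules pass over those that are not, and their reading is None.
At some moment in a run one of block may be knocked a few centimetres aside while the robot is not near it.
It also fails if it takes over 210 s, if anything falls off the work surface, if the arm or the gripper's body presses on something with over 40 N, if the wrist force passes 120 N, or if a joint passes its speed limit or range.

### The arm

A 7-joint arm with a two-finger parallel gripper is mounted at the origin on a cart in front of the work surface, level with it; the furniture and walls round the work are solid. World frame = base frame: x ahead of the robot, y to its left, z up, the work surface at z = 0. Lengths are in m, angles in rad, forces in N, time in s.
With the tool pointing down it reaches from about 0.4 to 0.85 m from the base axis. Payload 4.5 kg.
Tool frame: the origin (TCP) lies between the finger pads, 19 mm behind the fingertips; this is the grasp point; z points along the fingers, y is the line along which they close (so a half turn about z gives the same grasp; the last joint's range is limited). The gripper opens to 88 mm and grips with 3 to 60 N. Pads are 18 mm wide; open, the fingers measure 123 mm over their backs; the gripper's body (75 mm by 187 mm) begins 45 mm behind the grasp point.
Start: joints at [1.237, 0.689, -0.195, 1.565, 0.157, 0.902, -0.215], TCP at [0.225, -0.583, 0.257] pointing down, gripper open.
Joint ranges: [-3.01, 3.01], [-0.46, 2.08], [-1.47, 1.51], [0.13, 2.56], [-1, 4.14], [0.04, 2.09], [-2.66, 2.66]. Speed limits (rad/s): [2.57, 2.57, 3.14, 3.14, 3.14, 3.14, 3.14].

### API

Orientations are given as a unit quaternion [x, y, z, w].
In Python, from plant import r, optics, workorder gives the robot as it stands.
- The arm moves only by the shell command python3 -m creep 'ROWS' [FORCE]. ROWS is JSON, a list of rows, each an object of numbers: "grip": the gripper command: -1 is shut, 1 is fully open, values between are in proportion; "tx", "ty", "tz": the shift along the tool's x, y, z in cm; "spin": the turn about the tool's z in degrees. In form: [{"grip": .., "tx": .., "ty": .., "tz": .., "spin": ..}, ...]. A call has 1 to 8 rows; each row shifts and turns the commanded pose from where the row before left it, along the tool's axes as they then stand; what a row does not reach is not made up. A row lasts 1/12 s, in which the tool goes at most 41.7 mm and 7.16 degrees, less where a joint would pass 70% of its speed; a pose out of reach is approached as far as the arm can. A call with a gripper value outside its range is refused whole. The fingers move at their own pace and stop on an object; FORCE is the grip in N (left out, the last holds). Time passes only in rows, so rows that do not move let the fingers close. It gives the time, the measured TCP pose, the force, the opening and the grip force at its end, in the units of the state.
- r.get_state(): the state, without advancing time (a new reading comes with each control period).
- optics.snapshot(name): name is "scene" or "side" or "wrist"; returns (picture, depth): 384x512x3 uint8, red, green, blue; 384x512 float32, m along the optical axis (not along the pixel's ray), 0 where there is no reading.
- optics.get_calibration(name): a dict with "fx", "fy", "cx", "cy" (pixels), "extrinsics" (4x4, takes a point from world to camera coordinates). Camera axes: x right, y down, z forward; pixel columns grow to the right and rows downward; lengths in m; the calibration is good to about 2 mm. A picture is of the moment at which its call begins: read the wrist's pose just before it. get_calibration takes no time and is no camera call; for the wrist camera it gives the pose at the moment of the call.
- workorder.finish_job(): hands the job in; it is judged then, once.
The state is a dict: "clock": time; "q": joint angles; "qd": joint speeds; "joint_torque": joint torques, N m; "tool_pos": TCP position; "eef_rot": TCP orientation; "contact_force": force on the tool from outside, world axes, zero at the start; "moment": the same for the moment, N m; "opening": opening from 0.0 (shut) to 1.0 (fully open); "finger_force": force on a finger pad.
Only numpy, scipy, OpenCV 4.12 (cv2) and the standard library are available. Lean on these libraries where they do the work, as an engineer would, in place of code of your own. Each camera call takes 0.05 s, during which the arm holds its last target. There are 200 camera calls.

## Working session

There is one attempt and no reset: what is moved stays moved. The work goes in short steps, Python scripts to look and compute and a shell command to move; the robot and the scene stay as the last step left them, time stands still between calls to the robot, and variables do not carry over. Pictures are saved under pics/ and viewed, at most 14 in all, crops included, and the job is handed in when it is done.

```bash
ls; mkdir -p pics
python3 - <<'E'
from plant import r,optics,workorder
import cv2
print(r.get_state())
for n in("scene","side"):
    p,d=optics.snapshot(n); cv2.imwrite(f"pics/{n}0.png",p[:,:,::-1])
    import numpy as np
    np.savez(f"{n}0.npz",p=p,d=d)
    c=optics.get_calibration(n);print(n,c)
E
```

```text
pics
{'clock': 0.0, 'q': array([ 1.23680478,  0.68999072, -0.19451732,  1.56634039,  0.15730951,
        0.90248593, -0.2151053 ]), 'qd': array([ 0.00226785,  0.0010371 ,  0.00025056,  0.00038216, -0.00065917,
       -0.0017479 , -0.00184101]), 'joint_torque': array([ 4.42489236e-04, -5.27563083e+01, -1.26715612e+00, -1.53427184e+01,
       -5.26774430e-02,  6.54990814e-03,  1.80142733e-04]), 'tool_pos': array([ 0.22446454, -0.58266424,  0.25660685]), 'eef_rot': array([ 9.83130390e-01,  1.82903792e-01, -2.33717959e-04, -8.85405513e-04]), 'contact_force': array([-0.23692001,  0.80312387, -0.97892731]), 'moment': array([0.01012589, 0.04051551, 0.09962058]), 'finger_force': 0.0, 'opening': 1.001616745609917}
scene {'fx': 467.1599604832436, 'fy': 467.1599604832436, 'cx': 252.1376457201519, 'cy': 191.34500416362744, 'extrinsics': array([[-0.52925211, -0.84823882, -0.01957283,  0.1816206 ],
       [-0.35737058,  0.24378242, -0.90158549,  0.28252582],
       [ 0.76953133, -0.47017127, -0.43215796,  1.22144629],
       [ 0.        ,  0.        ,  0.        ,  1.        ]])}
side {'fx': 461.42795448055324, 'fy': 461.42795448055324, 'cx': 255.30467791680508, 'cy': 193.1387346714328, 'extrinsics': array([[ 0.96031943, -0.27864393, -0.01200617, -0.49829218],
       [-0.12734257, -0.39976173, -0.90773037,  0.09627356],
       [ 0.24813396,  0.87324001, -0.41938219,  1.93407938],
       [ 0.        ,  0.        ,  0.        ,  1.        ]])}
```

View pics/scene0.png

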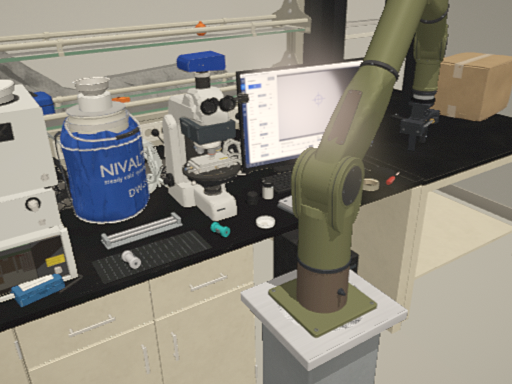

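View pics/side0.png

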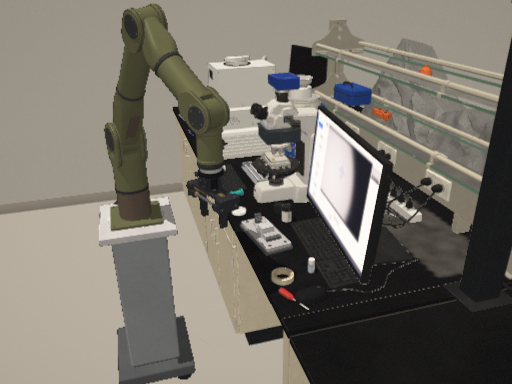

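```bash
cat > h.py <<'E'
import numpy as np, cv2
from plant import r,optics,workorder
from scipy.spatial.transform import Rotation as R
def ray(c,u,v):
    E=c["extrinsics"]; Rm,t=E[:3,:3],E[:3,3]
    d=Rm.T@np.array([(u-c["cx"])/c["fx"],(v-c["cy"])/c["fy"],1.]); return -Rm.T@t,d
def onz(c,u,v,z):
    o,d=ray(c,u,v); return o+d*(z-o[2])/d[2]
def proj(c,p):
    E=c["extrinsics"]; q=E[:3,:3]@np.asarray(p,float)+E[:3,3]
    return np.array([c["fx"]*q[0]/q[2]+c["cx"],c["fy"]*q[1]/q[2]+c["cy"]])
def snap(n,f):
    c=optics.get_calibration(n); p,d=optics.snapshot(n)
    cv2.imwrite(f"pics/{f}.png",p[:,:,::-1]); np.savez(f"{f}.npz",p=p,d=d,**c); return p,d,c
def load(f): 
    z=np.load(f+".npz"); c={k:z[k] for k in("fx","fy","cx","cy","extrinsics")}; return z["p"],z["d"],c
def cloud(d,c):
    v,u=np.mgrid[:d.shape[0],:d.shape[1]]; P=np.stack([(u-c["cx"])/c["fx"]*d,(v-c["cy"])/c["fy"]*d,d],-1)
    E=c["extrinsics"]; return (P-E[:3,3])@E[:3,:3]
def go(pos,yaw=None):
    """tool-axis shift (cm) and spin (deg) from the present pose to pos; yaw = world angle of the closing line"""
    s=r.get_state(); M=R.from_quat(s["eef_rot"]).as_matrix(); e=(M.T@(np.array(pos)-s["tool_pos"]))*100
    y=np.degrees(np.arctan2(M[1,1],M[0,1])); out=f"at {np.round(s['tool_pos'],4)} closing {y:.1f} q7 {s['q'][6]:.2f} t {s['clock']:.1f}: txyz {np.round(e,2)}"
    if yaw is not None: out+=f" spin {-((yaw-y+90)%180-90):.1f}"
    print(out)
E
python3 - <<'E'
from h import *
for n in("scene","side"):
    z=np.load(n+"0.npz"); c=optics.get_calibration(n); np.savez(n+"0.npz",p=z["p"],d=z["d"],**c)
P,D,c=load("scene0"); 
for u,v,z in[(131,259,.02),(96,268,0),(195,233,0),(212,246,0),(103,279,0),(104,240,.02),(182,220,.02),(220,229,.02),(265,222,0)]: print("scene",u,v,onz(c,u,v,z).round(3))
P,D,c2=load("side0")
for u,v,z in[(265,232,.03),(258,217,.07),(284,245,.0),(283,275,.0),(238,192,.02)]: print("side",u,v,onz(c2,u,v,z).round(3))
a=cv2.resize(load("scene0")[0][195:295,80:290],None,fx=3.5,fy=3.5,interpolation=cv2.INTER_CUBIC)
b=cv2.resize(P[160:280,220:340],None,fx=2,fy=2,interpolation=cv2.INTER_CUBIC)
o=np.zeros((600,735,3),np.uint8); o[:350]=a; o[355:595,:240]=b
cv2.imwrite("pics/crop0.png",o[:,:,::-1])
go([.5,.25,.3]); go([.55,-.25,.25])
cw=optics.get_calibration("wrist"); s=r.get_state(); E=cw["extrinsics"]; M=R.from_quat(s["eef_rot"]).as_matrix()
print("cam in tool",M.T@(-E[:3,:3].T@E[:3,3]-s["tool_pos"]),M.T@E[:3,:3].T, cw["fx"])
E
```

```text
scene 131 259 [0.432 0.364 0.02 ]
scene 96 268 [0.474 0.458 0.   ]
scene 195 233 [0.494 0.128 0.   ]
scene 212 246 [0.391 0.119 0.   ]
scene 103 279 [0.408 0.457 0.   ]
scene 104 240 [0.584 0.4   0.02 ]
scene 182 220 [0.565 0.141 0.02 ]
scene 220 229 [0.44  0.063 0.02 ]
scene 265 222 [ 0.426 -0.104  0.   ]
side 265 232 [ 0.459 -0.34   0.03 ]
side 258 217 [ 0.447 -0.289  0.07 ]
side 284 245 [ 0.513 -0.403  0.   ]
side 283 275 [ 0.446 -0.583  0.   ]
side 238 192 [0.456 0.063 0.02 ]
at [ 0.2245 -0.5827  0.2567] closing -68.9 q7 -0.22 t 0.1: txyz [ 55.65 -67.8   -4.23]
at [ 0.2245 -0.5827  0.2567] closing -68.9 q7 -0.22 t 0.1: txyz [ 42.34 -19.34   0.7 ]
cam in tool [ 0.07032792  0.00100708 -0.12627206] [[-1.49236610e-04 -9.63138391e-01 -2.69006351e-01]
 [ 9.99999692e-01  6.35795611e-05 -7.82407104e-04]
 [ 7.70669625e-04 -2.69006385e-01  9.63138085e-01]] 337.8287332861717
```

View pics/crop0.png

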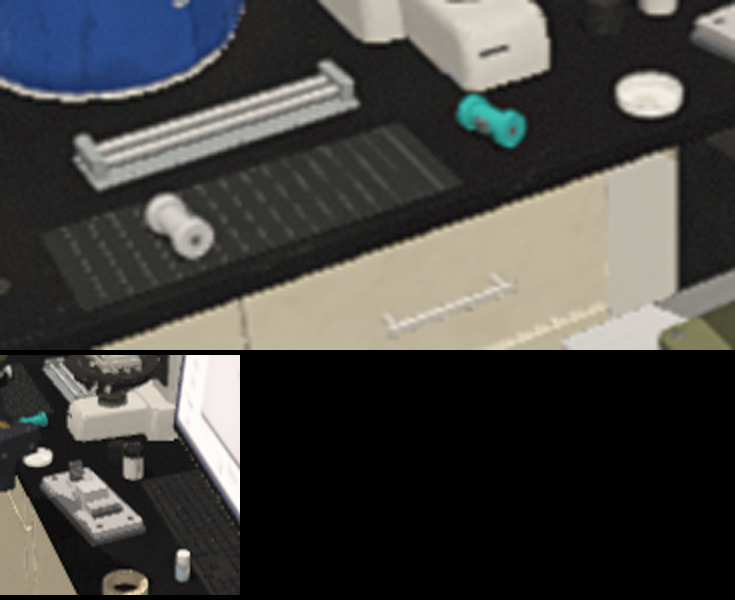

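Candidates: aluminium rod on mat at scene (131,259) is the only real rod; the one at (220,229) is the turquoise decoy and is ruled out. The rest is behind the mat, and the vise is at side (265,232). Next I swing over the mat.

```bash
python3 -m creep '[{"grip":1,"spin":7,"tz":-0.5},{"spin":7,"tz":-0.5},{"spin":7,"tz":-0.5},{"tx":1.5,"ty":-3.5},{"tx":1.5,"ty":-3.5},{"tx":1.5,"ty":-3.5},{"tx":1.5,"ty":-3.5},{"tx":1.5,"ty":-3.5}]'
python3 -m creep '[{"tx":1.0,"ty":-3.5},{"tx":1.0,"ty":-3.5},{"tx":1.0,"ty":-3.5},{"tx":1.0,"ty":-3.5},{"tx":1.0,"ty":-3.5},{"tx":1.0,"ty":-3.5},{"tx":1.0,"ty":-3.5},{"tx":0.5,"ty":-3.5}]'
python3 -c "
from h import *
go([.39,.05,.27],-90)"
```

```text
at [ 0.2245 -0.5827  0.2567] closing -68.9 q7 -0.22 t 0.1: txyz [ 38.2  -53.09  -1.25] spin 21.1$[0]: bad value
$[0]: bad value
```

```bash
python3 -m creep '[{"grip":1,"tx":0,"ty":0,"tz":-0.5,"spin":7}]'
python3 -c "
from h import *
go([.39,.05,.27],-90)"
```

```text
clock: 0.18
tool_pos: [0.2241, -0.5823, 0.261]
eef_rot: [0.993, 0.122, -0.0, -0.002]
contact_force: [0.2, -0.1, -0.1]
opening: 1.0
finger_force: 0.0
at [ 0.2241 -0.5823  0.261 ] closing -76.0 q7 -0.31 t 0.2: txyz [ 31.42 -57.33  -0.72] spin 14.0
```

```bash
python3 -m creep '[{"grip":1,"tx":0,"ty":0,"tz":-0.5,"spin":7},{"grip":1,"tx":0,"ty":0,"tz":-0.5,"spin":7},{"grip":1,"tx":1.5,"ty":-3.5,"tz":0,"spin":0},{"grip":1,"tx":1.5,"ty":-3.5,"tz":0,"spin":0},{"grip":1,"tx":1.5,"ty":-3.5,"tz":0,"spin":0},{"grip":1,"tx":1.5,"ty":-3.5,"tz":0,"spin":0},{"grip":1,"tx":1.5,"ty":-3.5,"tz":0,"spin":0},{"grip":1,"tx":1.5,"ty":-3.5,"tz":0,"spin":0}]' | head -2
python3 -m creep '[{"grip":1,"tx":1,"ty":-3.5,"tz":0,"spin":0},{"grip":1,"tx":1,"ty":-3.5,"tz":0,"spin":0},{"grip":1,"tx":1,"ty":-3.5,"tz":0,"spin":0},{"grip":1,"tx":1,"ty":-3.5,"tz":0,"spin":0},{"grip":1,"tx":1,"ty":-3.5,"tz":0,"spin":0},{"grip":1,"tx":1,"ty":-3.5,"tz":0,"spin":0},{"grip":1,"tx":1,"ty":-3.5,"tz":0,"spin":0},{"grip":1,"tx":0,"ty":-3.5,"tz":0,"spin":0}]'
python3 -c "
from h import *
go([.39,.05,.27],-90)"
```

```text
clock: 0.85
tool_pos: [0.3147, -0.3712, 0.2723]
clock: 1.52
tool_pos: [0.386, -0.091, 0.2725]
eef_rot: [1.0, 0.001, 0.001, -0.0]
contact_force: [0.9, 0.4, -0.8]
opening: 0.998
finger_force: 0.0
at [ 0.386  -0.091   0.2725] closing -89.9 q7 -1.50 t 1.5: txyz [  0.43 -14.1    0.25] spin 0.1
```

```bash
python3 -m creep '[{"grip":1,"tx":0,"ty":-3.5,"tz":0,"spin":0},{"grip":1,"tx":0,"ty":-3.5,"tz":0,"spin":0},{"grip":1,"tx":0,"ty":-3.5,"tz":0,"spin":0},{"grip":1,"tx":0,"ty":-3.5,"tz":0,"spin":0},{"grip":1,"tx":0,"ty":-3.5,"tz":0,"spin":0},{"grip":1,"tx":0,"ty":-3.5,"tz":0,"spin":0},{"grip":1,"tx":0,"ty":-3.5,"tz":0,"spin":0},{"grip":1,"tx":0,"ty":-3.5,"tz":0,"spin":0}]' | head -2
python3 -m creep '[{"grip":1,"tx":1,"ty":-3.5,"tz":0,"spin":0},{"grip":1,"tx":2,"ty":-3.5,"tz":0,"spin":0},{"grip":1,"tx":3,"ty":-2,"tz":0,"spin":0},{"grip":1,"tx":0,"ty":0,"tz":0,"spin":0},{"grip":1,"tx":0,"ty":0,"tz":0,"spin":0}]'
python3 -c "
from h import *
go([.43,.36,.05],-90)
snap('wrist','w1')
"
```

```text
clock: 2.18
tool_pos: [0.3832, 0.1887, 0.2723]
clock: 2.6
tool_pos: [0.4443, 0.278, 0.2717]
eef_rot: [1.0, 0.001, -0.0, 0.0]
contact_force: [-1.1, -0.5, -0.2]
opening: 0.997
finger_force: 0.0
at [0.4443 0.278  0.2717] closing -89.9 q7 -2.24 t 2.6: txyz [-1.41 -8.21 22.17] spin 0.1
```

View pics/w1.png

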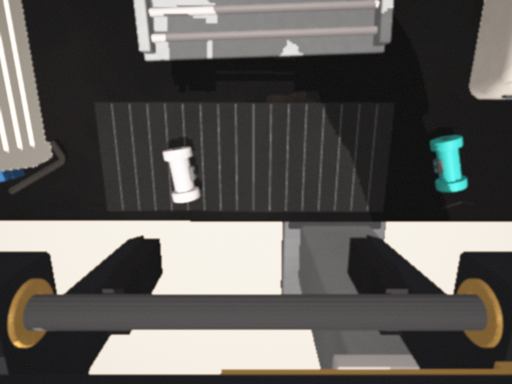

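Wrist view: one rod at (181,174), its pad not visible from above; the rest's rails run along the top, with corners about (145,55)–(390,45); the turquoise decoy is at (450,165).

```bash
cat >> h.py <<'E'
def rod(p,d,c,lo=(.38,.1),hi=(.54,.50)):
    C=cloud(d,c); m=(d>0)&(C[...,2]>.010)&(C[...,2]<.075)&(C[...,0]>lo[0])&(C[...,0]<hi[0])&(C[...,1]>lo[1])&(C[...,1]<hi[1])
    n,L,st,_=cv2.connectedComponentsWithStats(m.astype(np.uint8)); k=1+np.argmax(st[1:,4]); m=L==k
    P=C[m]; (ctr,(w,h),a)=cv2.minAreaRect((P[:,:2]*1000).astype(np.float32))
    if w<h: a+=90
    print("rod ctr mm",np.round(ctr,1),"size",np.round((w,h),1),"axis deg",round((a+90)%180-90,1),"ztop",round(np.percentile(P[:,2],99),4),"px",m.sum(),"bbox",st[k][:4])
    return m,C,ctr,a
E
python3 - <<'E'
from h import *
p,d,c=load("w1")
m,C,ctr,a=rod(p,d,c)
print("mat z",np.median(C[140:160,220:300,2]), "rails:")
for u in(160,200,260,320,370):
    col=C[0:60,u]; z=col[:,2]; 
    i=[j for j in range(1,59) if z[j]>.0175 and z[j]>=z[j-1] and z[j]>=z[j+1] and z[j]<.024]
    print(u,[(j,col[j].round(4)) for j in i])
for b in((140,20),(385,10)): print(C[b[1],b[0]].round(4))
M=((d>0)&(C[...,2]>.003)&(C[...,2]<.04)&(C[...,0]>.53)&(C[...,1]>.1)&(C[...,1]<.45)); P=C[M]; print(P.min(0),P.max(0))
x0,y0,w,h=155,135,55,75
cv2.imwrite("pics/rodc.png",cv2.resize(p[y0:y0+h,x0:x0+w],None,fx=7,fy=7,interpolation=cv2.INTER_CUBIC)[:,:,::-1])
E
```

```text
rod ctr mm [437.1 360.9] size [58.2 30.7] axis deg 8.3 ztop 0.0347 px 1273 bbox [163 147  37  55]
mat z 0.002006442368582348 rails:
160 [(9, array([0.6062, 0.3736, 0.0185])), (12, array([0.6032, 0.3734, 0.0197])), (15, array([0.6008, 0.374 , 0.0183])), (34, array([0.5832, 0.3753, 0.0181])), (38, array([0.5792, 0.3752, 0.0197]))]
200 [(7, array([0.6078, 0.3329, 0.0197])), (12, array([0.6033, 0.3331, 0.0197])), (33, array([0.5841, 0.334 , 0.0189])), (36, array([0.5812, 0.3341, 0.0195])), (38, array([0.5794, 0.3343, 0.0185]))]
260 [(6, array([0.6087, 0.2727, 0.02  ])), (9, array([0.6061, 0.2727, 0.0198])), (33, array([0.5841, 0.2725, 0.0197])), (36, array([0.5813, 0.2725, 0.0195]))]
320 [(6, array([0.6091, 0.2123, 0.019 ])), (33, array([0.584 , 0.2113, 0.0205]))]
370 [(2, array([0.6127, 0.1625, 0.0194])), (5, array([0.6101, 0.1622, 0.019 ])), (28, array([0.5889, 0.1603, 0.0195])), (31, array([0.5864, 0.1597, 0.0183]))]
[0.5944 0.3921 0.0268]
[0.6034 0.1497 0.028 ]
[0.55984118 0.13913593 0.00300035] [0.6185649  0.39810914 0.02952285]
```

View pics/rodc.png

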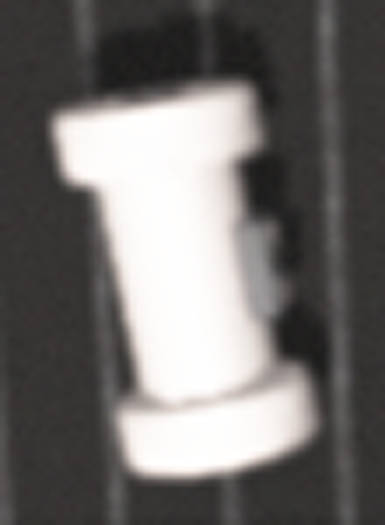

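```bash
cat >> h.py <<'E'
def padang(m,C,p,ctr,a,z0=.019):
    """angle of dark pad pixels about the rod axis: 0 = up, + = towards (axis x -> left normal)"""
    t=np.radians(a); ax=np.array([np.cos(t),np.sin(t)]); n=np.array([-ax[1],ax[0]])
    q=C[...,:2]-np.array(ctr)/1000; s=q@ax; w=q@n; z=C[...,2]-z0
    g=p.max(-1)
    k=(abs(s)<.009)&(np.hypot(w,z)>.0119)&(np.hypot(w,z)<.019)&(C[...,2]>.006)
    print("pad px",k.sum(),"w",np.median(w[k])*1000,"z",np.median(z[k])*1000,"ang",np.degrees(np.arctan2(np.mean(w[k]),np.mean(z[k]))))
    for W,Z,G,S in sorted(zip(w[k]*1000,z[k]*1000,g[k],s[k]*1000))[::max(1,k.sum()//25)]: print(f"({W:.1f},{Z:.1f},{G},{S:.0f})",end=" ")
    print()
E
python3 - <<'E'
from h import *
p,d,c=load("w1"); m,C,ctr,a=rod(p,d,c); padang(m,C,p,ctr,a)
go([.437,.361,.08],-81.7)
E
```

```text
rod ctr mm [437.1 360.9] size [58.2 30.7] axis deg 8.3 ztop 0.0347 px 1273 bbox [163 147  37  55]
pad px 63 w -13.182201370527645 z 3.78547045304313 ang -78.7998315734331
(-14.2,1.1,113,5) (-13.9,-2.3,100,-5) (-13.9,3.9,104,1) (-13.8,0.5,107,4) (-13.8,3.5,110,7) (-13.7,-2.1,67,-0) (-13.7,-4.4,50,7) (-13.6,0.7,114,-3) (-13.6,1.7,81,7) (-13.6,-4.9,69,1) (-13.6,-3.8,66,0) (-13.5,-0.9,98,-2) (-13.5,4.2,131,4) (-13.3,3.4,127,-2) (-13.3,-3.3,84,-8) (-13.2,5.2,89,8) (-13.0,6.3,149,0) (-13.0,3.9,143,-4) (-12.8,4.4,124,7) (-12.8,-3.1,52,8) (-12.7,5.8,147,5) (-12.5,4.8,141,-7) (-12.3,6.0,155,-3) (-12.1,4.2,150,3) (-12.0,4.7,111,8) (-11.9,5.2,155,1) (-11.7,4.4,133,7) (-11.5,4.6,150,6) (-11.4,3.9,158,-6) (-11.3,4.4,154,5) (-11.2,6.8,159,2) (0.7,12.0,254,-6) 
at [0.4431 0.2764 0.2717] closing -89.9 q7 -2.24 t 2.6: txyz [-0.57 -8.49 19.16] spin -8.2
```

```bash
python3 -m creep '[{"grip":0.1,"tx":0,"ty":0,"tz":2,"spin":-4.1},{"grip":0.1,"tx":0,"ty":0,"tz":3,"spin":-4.1},{"grip":0.1,"tx":-0.8,"ty":-2.9,"tz":2,"spin":0},{"grip":0.1,"tx":-0.5,"ty":-2.8,"tz":3,"spin":0},{"grip":0.1,"tx":-0.5,"ty":-2.7,"tz":3,"spin":0},{"grip":0.1,"tx":0,"ty":0,"tz":3,"spin":0},{"grip":0.1,"tx":0,"ty":0,"tz":0,"spin":0},{"grip":0.1,"tx":0,"ty":0,"tz":0,"spin":0}]'
python3 -c "
from h import *
go([.437,.361,.029],-81.7)
p,d,c=snap('wrist','w2'); m,C,ctr,a=rod(p,d,c); padang(m,C,p,ctr,a)
"
```

```text
clock: 3.32
tool_pos: [0.4126, 0.355, 0.1118]
eef_rot: [0.997, 0.072, -0.002, 0.002]
contact_force: [-0.5, -0.7, -0.1]
opening: 0.549
finger_force: 0.0
at [0.4126 0.355  0.1118] closing -81.8 q7 -2.29 t 3.3: txyz [ 2.53 -0.28  8.27] spin -0.1
rod ctr mm [437.  361.4] size [58.3 31.7] axis deg 8.5 ztop 0.0344 px 3823 bbox [224 129  50  94]
pad px 149 w -12.966866572335304 z 4.471298289405359 ang -72.20424561670832
(-14.6,-0.8,57,7) (-14.4,3.2,102,1) (-14.4,3.8,104,-1) (-14.4,4.5,103,0) (-14.3,4.2,64,5) (-13.8,4.5,138,-6) (-13.7,5.5,129,-7) (-13.7,4.7,136,-1) (-13.7,4.1,76,4) (-13.6,5.0,76,5) (-13.2,3.5,155,-7) (-13.1,3.4,82,3) (-13.1,3.4,65,8) (-13.0,4.3,81,5) (-13.0,5.3,80,4) (-12.8,-5.2,49,8) (-12.5,4.8,117,-8) (-12.4,4.7,154,-2) (-12.4,5.1,153,-2) (-12.4,4.5,75,7) (-12.3,6.3,150,1) (-11.8,2.3,65,8) (-11.8,4.9,157,-5) (-11.8,4.2,83,3) (-11.8,4.7,155,-0) (-11.7,4.5,81,4) (-11.2,4.2,158,-4) (-11.1,5.3,154,-5) (-11.1,4.7,81,4) (-10.4,6.1,154,-5)
```

```bash
python3 -m creep '[{"grip":0.1,"tx":1.25,"ty":-0.1,"tz":0,"spin":0},{"grip":0.1,"tx":1.25,"ty":-0.1,"tz":1.2,"spin":0},{"grip":0.1,"tx":0,"ty":0,"tz":2,"spin":0},{"grip":0.1,"tx":0,"ty":0,"tz":2,"spin":0},{"grip":0.1,"tx":0,"ty":0,"tz":2,"spin":0},{"grip":0.1,"tx":0,"ty":0,"tz":1,"spin":0},{"grip":0.1,"tx":0,"ty":0,"tz":0,"spin":0}]'
python3 -m creep '[{"grip":0.1,"tx":0,"ty":-0.5,"tz":0,"spin":0},{"grip":0.1,"tx":0,"ty":-0.5,"tz":0,"spin":0},{"grip":0.1,"tx":0,"ty":-0.4,"tz":0,"spin":0},{"grip":0.1,"tx":0,"ty":-0.4,"tz":0,"spin":0},{"grip":0.1,"tx":0,"ty":-0.4,"tz":0,"spin":0},{"grip":0.1,"tx":0,"ty":-0.4,"tz":0,"spin":0},{"grip":0.1,"tx":0,"ty":-0.4,"tz":0,"spin":0},{"grip":0.1,"tx":0,"ty":-0.3,"tz":0,"spin":0}]'
python3 -c "
from h import *
go([.437,.361,.029],-81.7)
p,d,c=snap('wrist','w3'); m,C,ctr,a=rod(p,d,c,hi=(.54,.5)); print(m.sum())
cv2.imwrite('pics/w3c.png',cv2.resize(p[100:360,140:380],None,fx=2,fy=2)[:,:,::-1])
"
```

```text
clock: 3.95
tool_pos: [0.4387, 0.3616, 0.0306]
eef_rot: [0.997, 0.071, -0.0, 0.001]
contact_force: [-0.2, 0.5, 1.0]
opening: 0.548
finger_force: 0.0
clock: 4.62
tool_pos: [0.4332, 0.3966, 0.0304]
eef_rot: [0.997, 0.072, 0.0, -0.0]
contact_force: [-0.5, -0.7, 0.6]
opening: 0.548
finger_force: 0.6
at [0.4332 0.3966 0.0304] closing -81.7 q7 -2.31 t 4.6: txyz [-0.14  3.58  0.14] spin 0.0
rod ctr mm [446.4 377.7] size [40.8 42.1] axis deg -72.8 ztop 0.0593 px 8148 bbox [249 201 128  93]
8148
```

View pics/w3c.png

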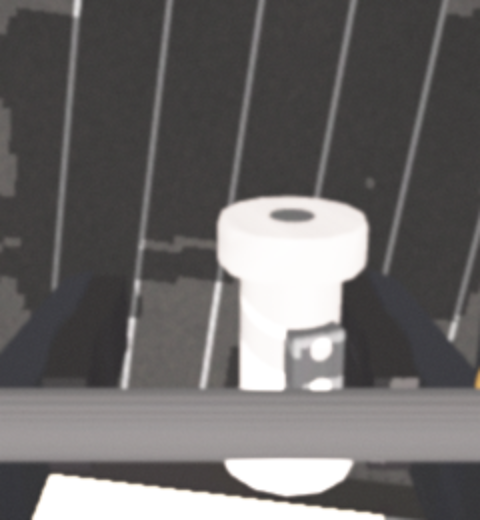

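```bash
python3 -m creep '[{"grip":0.1,"tx":0,"ty":-0.3,"tz":0,"spin":0},{"grip":0.1,"tx":0,"ty":-0.3,"tz":0,"spin":0},{"grip":0.1,"tx":0,"ty":0,"tz":0,"spin":0},{"grip":0.1,"tx":0,"ty":0.4,"tz":0,"spin":0},{"grip":0.1,"tx":0,"ty":0.5,"tz":0,"spin":0},{"grip":0.1,"tx":-2,"ty":0,"tz":-3,"spin":0},{"grip":0.1,"tx":-1,"ty":0,"tz":-3,"spin":0},{"grip":0.1,"tx":0,"ty":0,"tz":-2,"spin":0}]'
python3 -c "
from h import *
p,d,c=snap('wrist','w4'); m,C,ctr,a=rod(p,d,c); padang(m,C,p,ctr,a)
x,y,w,h=cv2.boundingRect(m.astype(np.uint8)); print(x,y,w,h)
cv2.imwrite('pics/w4c.png',cv2.resize(p[y-15:y+h+15,x-15:x+w+15],None,fx=4,fy=4,interpolation=cv2.INTER_CUBIC)[:,:,::-1])
go([ctr[0]/1000,ctr[1]/1000,.030])
"
```

```text
clock: 5.33
tool_pos: [0.4018, 0.3873, 0.1117]
eef_rot: [0.997, 0.073, -0.001, 0.001]
contact_force: [0.6, 0.4, -0.3]
opening: 0.547
finger_force: 0.0
rod ctr mm [432.3 393.2] size [58.3 31.4] axis deg 8.4 ztop 0.0343 px 3681 bbox [227 120  50  95]
pad px 491 w 3.2804921852742814 z 13.06965421041149 ang 13.791445242371685
(-2.9,11.7,106,5) (-2.3,14.4,96,3) (-1.6,14.5,75,6) (-1.6,13.3,73,-6) (-1.0,15.2,77,-3) (-0.4,14.0,129,2) (0.2,14.0,79,7) (0.2,13.8,77,-5) (0.8,13.5,77,-0) (1.4,12.8,109,5) (2.0,13.7,126,6) (2.1,13.5,171,-4) (2.7,13.7,106,-2) (3.3,13.0,237,2) (3.9,13.4,199,5) (4.0,13.2,202,-7) (4.6,13.2,163,-3) (5.2,12.3,254,3) (5.7,12.5,94,6) (5.9,11.8,151,-5) (6.5,11.2,79,-0) (7.0,10.0,116,8) (7.6,11.0,137,8) (7.8,12.4,148,-7) (8.3,12.5,96,-3) (8.9,12.0,128,-1) 
227 120 50 95
at [0.4047 0.389  0.115 ] closing -81.7 q7 -2.32 t 5.4: txyz [2.76 0.   8.51]
```

View pics/w4c.png

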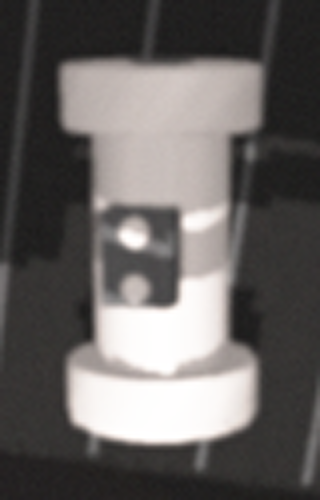

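```bash
cat >> h.py <<'E'
def padtilt(C,ctr,a,z0=.018):
    t=np.radians(a); ax=np.array([np.cos(t),np.sin(t)]); n=np.array([-ax[1],ax[0]])
    q=C[...,:2]-np.array(ctr)/1000; s=q@ax; w=q@n; z=C[...,2]-z0; rr=np.hypot(w,z)
    k=(abs(s)<.007)&(rr>.0128)&(rr<.0165)&(z>0)
    W,Z=w[k],z[k]
    for _ in range(4):
        f=np.polyfit(W,Z,1); e=abs(Z-np.polyval(f,W)); W,Z=W[e<.0015],Z[e<.0015]
    print("n",len(W),"slope deg (+ = pad towards +n)",np.degrees(np.arctan(-f[0])).round(1),"centroid deg",np.degrees(np.arctan2((W.min()+W.max())/2,Z.mean())).round(1),"wrange",W.min()*1e3,W.max()*1e3)
E
python3 -c "
from h import *
p,d,c=load('w4'); m,C,ctr,a=rod(p,d,c); padtilt(C,ctr,a)"
python3 -m creep '[{"grip":0.1,"tx":1.4,"ty":0,"tz":1.5,"spin":0},{"grip":0.1,"tx":1.4,"ty":0,"tz":1.5,"spin":0},{"grip":0.1,"tx":0,"ty":0,"tz":2,"spin":0},{"grip":0.1,"tx":0,"ty":0,"tz":2,"spin":0},{"grip":0.1,"tx":0,"ty":0,"tz":1.5,"spin":0},{"grip":0.1,"tx":0,"ty":0.4,"tz":0,"spin":0},{"grip":0.1,"tx":0,"ty":0.3,"tz":0,"spin":0},{"grip":0.1,"tx":0,"ty":0.2,"tz":0,"spin":0}]'
python3 -m creep '[{"grip":0.1,"tx":0,"ty":0.1,"tz":0,"spin":0},{"grip":0.1,"tx":0,"ty":0.1,"tz":0,"spin":0},{"grip":0.1,"tx":0,"ty":0.1,"tz":0,"spin":0},{"grip":0.1,"tx":0,"ty":0.1,"tz":0,"spin":0},{"grip":0.1,"tx":0,"ty":0.1,"tz":0,"spin":0},{"grip":0.1,"tx":0,"ty":0.1,"tz":0,"spin":0},{"grip":0.1,"tx":0,"ty":0,"tz":0,"spin":0}]'
python3 -m creep '[{"grip":0.1,"tx":0,"ty":-0.4,"tz":0,"spin":0},{"grip":0.1,"tx":0,"ty":-0.5,"tz":0,"spin":0},{"grip":0.1,"tx":-1,"ty":0,"tz":-3,"spin":0},{"grip":0.1,"tx":-1,"ty":0,"tz":-3,"spin":0},{"grip":0.1,"tx":-1,"ty":0,"tz":-2,"spin":0},{"grip":0.1,"tx":0,"ty":0,"tz":0,"spin":0}]' | head -2
python3 -c "
from h import *
p,d,c=snap('wrist','w5'); m,C,ctr,a=rod(p,d,c); padtilt(C,ctr,a)
go([ctr[0]/1000,ctr[1]/1000,.030],-81.7)
"
```

```text
rod ctr mm [432.3 393.2] size [58.3 31.4] axis deg 8.4 ztop 0.0343 px 3681 bbox [227 120  50  95]
n 402 slope deg (+ = pad towards +n) 14.7 centroid deg 13.7 wrange -2.258345032059803 9.094726049050603
clock: 6.05
tool_pos: [0.4335, 0.3823, 0.0254]
eef_rot: [0.997, 0.072, -0.0, 0.001]
contact_force: [1.1, -0.8, -0.6]
opening: 0.55
finger_force: 0.0
clock: 6.63
tool_pos: [0.4341, 0.3775, 0.0254]
eef_rot: [0.997, 0.072, 0.0, 0.0]
contact_force: [0.4, -0.9, -1.0]
opening: 0.549
finger_force: 0.0
clock: 7.13
tool_pos: [0.4021, 0.3846, 0.1089]
rod ctr mm [432.8 389.6] size [58.3 31.4] axis deg 8.0 ztop 0.0344 px 3752 bbox [229 121  50  96]
n 409 slope deg (+ = pad towards +n) 2.7 centroid deg 4.0 wrange -4.551697176854182 6.569469146031447
at [0.4028 0.3841 0.1073] closing -81.6 q7 -2.32 t 7.2: txyz [ 3.03 -0.08  7.73] spin 0.1
```

```bash
python3 -m creep '[{"grip":0.1,"tx":1.5,"ty":0,"tz":1.7,"spin":0},{"grip":0.1,"tx":1.5,"ty":0,"tz":2,"spin":0},{"grip":0.1,"tx":0,"ty":-0.1,"tz":2,"spin":0},{"grip":0.1,"tx":0,"ty":0,"tz":1.9,"spin":0},{"grip":0.1,"tx":0,"ty":0,"tz":0,"spin":0},{"grip":-0.3,"tx":0,"ty":0,"tz":0,"spin":0},{"grip":-0.5,"tx":0,"ty":0,"tz":0,"spin":0},{"grip":-0.7,"tx":0,"ty":0,"tz":0,"spin":0}]' 12
python3 -m creep '[{"grip":-1,"tx":0,"ty":0,"tz":0,"spin":0},{"grip":-1,"tx":0,"ty":0,"tz":0,"spin":0},{"grip":-1,"tx":0,"ty":0,"tz":0,"spin":0},{"grip":-1,"tx":0,"ty":0,"tz":0,"spin":0}]' 15
python3 -c "
from h import *
p,d,c=snap('wrist','w6')
go([.5955,.269,.10],1.9)
cv2.imwrite('pics/w6c.png',cv2.resize(p[120:360,160:360],None,fx=2,fy=2)[:,:,::-1])"
```

```text
clock: 7.85
tool_pos: [0.4331, 0.3882, 0.0302]
eef_rot: [0.997, 0.072, 0.001, -0.0]
contact_force: [-0.8, -0.3, -0.3]
opening: 0.341
finger_force: 0.0
clock: 8.18
tool_pos: [0.4331, 0.3882, 0.0303]
eef_rot: [0.997, 0.072, 0.001, -0.001]
contact_force: [-0.8, 0.4, 6.0]
opening: 0.242
finger_force: 15.0
at [0.4331 0.3882 0.0303] closing -81.7 q7 -2.30 t 8.2: txyz [14.37 14.12 -6.97] spin -83.6
```

View pics/w6c.png

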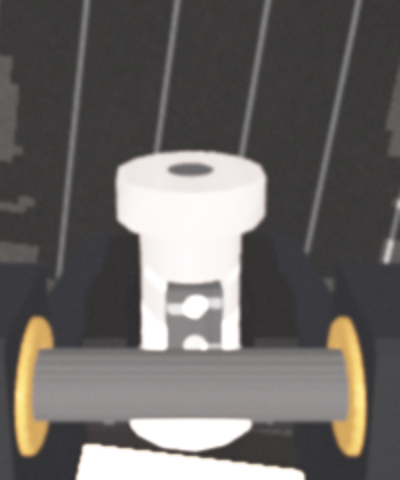

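```bash
python3 -m creep '[{"grip":-1,"tx":0,"ty":0,"tz":-2,"spin":0},{"grip":-1,"tx":0,"ty":0,"tz":-3,"spin":0},{"grip":-1,"tx":0,"ty":0,"tz":-2,"spin":-6},{"grip":-1,"tx":0,"ty":0,"tz":0,"spin":-7},{"grip":-1,"tx":0,"ty":0,"tz":0,"spin":-7},{"grip":-1,"tx":0,"ty":0,"tz":0,"spin":-7},{"grip":-1,"tx":0,"ty":0,"tz":0,"spin":-7},{"grip":-1,"tx":0,"ty":0,"tz":0,"spin":-7}]'|head -2
python3 -m creep '[{"grip":-1,"tx":0,"ty":0,"tz":0,"spin":-7},{"grip":-1,"tx":0,"ty":0,"tz":0,"spin":-7},{"grip":-1,"tx":0,"ty":0,"tz":0,"spin":-7},{"grip":-1,"tx":0,"ty":0,"tz":0,"spin":-7},{"grip":-1,"tx":0,"ty":0,"tz":0,"spin":-7},{"grip":-1,"tx":0,"ty":0,"tz":0,"spin":-7},{"grip":-1,"tx":0,"ty":0,"tz":0,"spin":0}]'
python3 -c "
from h import *
go([.5955,.269,.10],1.9)
for f in('w1','scene0','side0'):
    p,d,c=load(f); C=cloud(d,c)
    m=(d>0)&(C[...,1]>.17)&(C[...,1]<.37)&(C[...,0]>.62)&(C[...,0]<1)&(C[...,2]>.06)&(C[...,2]<.35)
    print(f,m.sum(),C[m].min(0) if m.any() else '')"
```

```text
clock: 8.9
tool_pos: [0.4324, 0.3871, 0.0993]
clock: 9.48
tool_pos: [0.4325, 0.3869, 0.099]
eef_rot: [0.698, 0.716, -0.001, -0.0]
contact_force: [0.5, 0.6, -0.9]
opening: 0.239
finger_force: 15.0
at [0.4325 0.3869 0.099 ] closing 1.4 q7 -1.33 t 9.5: txyz [-12.19  16.    -0.11] spin -0.5
w1 0 
scene0 4604 [0.66365413 0.17018308 0.06004918]
side0 140 [0.70847618 0.17144044 0.10662822]
```

```bash
python3 -c "
from h import *
p,d,c=load('scene0'); C=cloud(d,c)
for Y in(.18,.20,.22,.24,.27,.30,.35):
    m=(d>0)&(abs(C[...,1]-Y)<.05)&(C[...,0]>.62)&(C[...,0]<1.2)&(C[...,2]>.08)&(C[...,2]<.4)
    q=C[m]; print(Y,m.sum(),q[q[:,0].argmin()] if len(q) else '', np.percentile(q[:,0],5))
"
```

```text
0.18 1118 [0.68511506 0.22806803 0.31553261] 0.7272547244100559
0.2 1467 [0.67379965 0.2447568  0.31848688] 0.7156519266882582
0.22 1927 [0.6698774  0.26938544 0.31442042] 0.7068849430809683
0.24 2332 [0.66365413 0.2871006  0.31637504] 0.6997071919971443
0.27 2751 [0.66365413 0.2871006  0.31637504] 0.6993290716728859
0.3 3102 [0.66365413 0.2871006  0.31637504] 0.7015394885924504
0.35 3833 [0.67127408 0.30713387 0.31493269] 0.7053790313160989
```

```bash
python3 -m creep '[{"grip":-1,"tx":-1.5,"ty":1.0,"tz":0,"spin":-0.5},{"grip":-1,"tx":-2.5,"ty":2.2,"tz":0,"spin":0},{"grip":-1,"tx":-2.5,"ty":2.2,"tz":0,"spin":0},{"grip":-1,"tx":-2.5,"ty":2.2,"tz":0,"spin":0},{"grip":-1,"tx":-2.5,"ty":2.2,"tz":0,"spin":0},{"grip":-1,"tx":-2.5,"ty":2.2,"tz":0,"spin":0},{"grip":-1,"tx":-2.5,"ty":2.2,"tz":0,"spin":0},{"grip":-1,"tx":-1.5,"ty":1.5,"tz":0,"spin":0}]'
python3 -m creep '[{"grip":-1,"tx":0,"ty":0,"tz":0,"spin":0},{"grip":-1,"tx":0,"ty":0,"tz":0,"spin":0}]'
python3 -c "
from h import *
go([.5975,.205,.055],2)
p,d,c=snap('wrist','w7'); C=cloud(d,c)
# rails seen from here
for y0 in(.25,.28,.31,.34,.37):
    k=(d>0)&(abs(C[...,1]-y0)<.004)&(C[...,2]>.0165)&(C[...,2]<.022)&(C[...,0]>.56)&(C[...,0]<.63); P=C[k]
    a=P[P[:,0]<.595,0];b=P[P[:,0]>=.595,0]; print(y0,len(a),len(b),a.mean() if len(a) else 0,b.mean() if len(b) else 0)
"
```

```text
clock: 10.15
tool_pos: [0.5973, 0.2074, 0.0989]
eef_rot: [0.699, 0.715, -0.001, 0.001]
contact_force: [1.2, -0.6, -1.0]
opening: 0.24
finger_force: 15.0
clock: 10.32
tool_pos: [0.5956, 0.2105, 0.0989]
eef_rot: [0.698, 0.716, -0.001, 0.0]
contact_force: [-0.1, 1.2, -1.2]
opening: 0.248
finger_force: 15.0
at [0.5956 0.2105 0.0989] closing 1.4 q7 -0.92 t 10.3: txyz [-0.55  0.18  4.39] spin -0.6
0.25 153 153 0.5847669392280538 0.6086804979895052
0.28 173 166 0.5837823440686455 0.6075266575608719
0.31 197 198 0.5827663474212565 0.6065060965331812
0.34 0 0 0 0
0.37 0 0 0 0
```

```bash
python3 -m creep '[{"grip":-1,"tx":0,"ty":0.2,"tz":0.5,"spin":-0.7},{"grip":-1,"tx":0,"ty":0,"tz":1.5,"spin":0},{"grip":-1,"tx":0,"ty":0,"tz":1.5,"spin":0},{"grip":-1,"tx":0,"ty":0,"tz":1,"spin":0},{"grip":-1,"tx":0,"ty":0,"tz":0.4,"spin":0},{"grip":-1,"tx":0,"ty":0,"tz":0,"spin":0},{"grip":-1,"tx":0,"ty":0,"tz":0,"spin":0}]'
python3 -m creep '[{"grip":-1,"tx":0,"ty":0,"tz":0.2,"spin":0},{"grip":-1,"tx":0,"ty":0,"tz":0.2,"spin":0},{"grip":-1,"tx":0,"ty":0,"tz":0.1,"spin":0},{"grip":-1,"tx":0,"ty":0,"tz":0,"spin":0}]'
python3 -c "
from h import *
go([.598,.2105,.0435],2)"
```

```text
clock: 10.95
tool_pos: [0.5967, 0.213, 0.0502]
eef_rot: [0.691, 0.722, -0.0, -0.0]
contact_force: [0.1, 0.3, -1.5]
opening: 0.244
finger_force: 15.0
clock: 11.28
tool_pos: [0.597, 0.2124, 0.0455]
eef_rot: [0.692, 0.722, -0.0, 0.0]
contact_force: [0.0, -0.3, 0.2]
opening: 0.244
finger_force: 15.0
at [0.597  0.2124 0.0455] closing 2.5 q7 -0.94 t 11.3: txyz [-0.2   0.09  0.2 ] spin 0.5
```

```bash
python3 -m creep '[{"grip":-1,"tx":0,"ty":0.1,"tz":0.1,"spin":0},{"grip":-1,"tx":0,"ty":0,"tz":0.1,"spin":0},{"grip":-1,"tx":0,"ty":0,"tz":0.05,"spin":0},{"grip":-1,"tx":0,"ty":0,"tz":0,"spin":0}]'
python3 -m creep '[{"grip":-0.4,"tx":0,"ty":0,"tz":0,"spin":0},{"grip":-0.3,"tx":0,"ty":0,"tz":0,"spin":0},{"grip":-0.1,"tx":0,"ty":0,"tz":0,"spin":0},{"grip":0,"tx":0,"ty":0,"tz":0,"spin":0},{"grip":0.1,"tx":0,"ty":0,"tz":-1.5,"spin":0},{"grip":0.1,"tx":0,"ty":0,"tz":-2.5,"spin":0},{"grip":0.1,"tx":2.5,"ty":-1.5,"tz":-3,"spin":0},{"grip":0.1,"tx":2,"ty":-2,"tz":-2,"spin":0}]'
python3 -c "
from h import *
go([.40,.20,.27],-90)
p,d,c=snap('wrist','w8'); m,C,ctr,a=rod(p,d,c,lo=(.57,.14),hi=(.63,.28))
x,y,w,h=cv2.boundingRect(m.astype(np.uint8)); print(x,y,w,h)
cv2.imwrite('pics/w8c.png',cv2.resize(p[max(0,y-30):y+h+30,max(0,x-30):x+w+30],None,fx=2.5,fy=2.5,interpolation=cv2.INTER_CUBIC)[:500,:700,::-1])
padtilt(C,ctr,92,.032)"
```

```text
clock: 11.62
tool_pos: [0.5983, 0.2127, 0.0442]
eef_rot: [0.692, 0.722, 0.0, 0.0]
contact_force: [-2.0, -2.0, 8.1]
opening: 0.241
finger_force: 15.0
clock: 12.28
tool_pos: [0.5635, 0.2561, 0.1358]
eef_rot: [0.693, 0.721, 0.002, 0.001]
contact_force: [-0.5, 1.9, 1.4]
opening: 0.549
finger_force: 0.0
at [0.5635 0.2561 0.1358] closing 2.2 q7 -0.98 t 12.3: txyz [ -4.95 -16.49 -13.5 ] spin -87.8
rod ctr mm [597.1 228.5] size [ 32.  103.9] axis deg -88.3 ztop 0.0469 px 3738 bbox [273 168  47 126]
273 168 47 126
n 102 slope deg (+ = pad towards +n) 19.5 centroid deg 18.6 wrange -4.773869587257864 12.907481370131661
```

View pics/w8c.png

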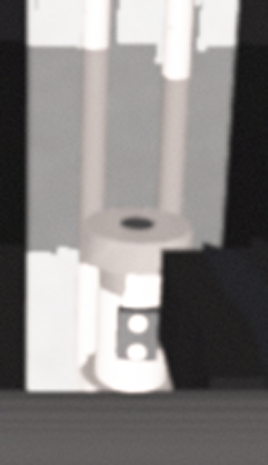

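```bash
python3 -m creep '[{"grip":0.1,"tx":0,"ty":-2,"tz":-2,"spin":0},{"grip":0.1,"tx":0,"ty":-2.5,"tz":-2,"spin":0},{"grip":0.1,"tx":0,"ty":-2.5,"tz":-2,"spin":0},{"grip":0.1,"tx":0,"ty":-2.5,"tz":-2,"spin":0},{"grip":0.1,"tx":-1,"ty":-2.5,"tz":-2,"spin":0},{"grip":0.1,"tx":-1,"ty":-2.5,"tz":-2,"spin":0},{"grip":0.1,"tx":-1,"ty":-2,"tz":-1.5,"spin":0},{"grip":0.1,"tx":0,"ty":0,"tz":0,"spin":7}]'|head -2
python3 -m creep '[{"grip":1,"tx":0,"ty":0,"tz":0,"spin":7},{"grip":1,"tx":0,"ty":0,"tz":0,"spin":7},{"grip":1,"tx":0,"ty":0,"tz":0,"spin":7},{"grip":1,"tx":0,"ty":0,"tz":0,"spin":7},{"grip":1,"tx":0,"ty":0,"tz":0,"spin":7},{"grip":1,"tx":0,"ty":0,"tz":0,"spin":7},{"grip":1,"tx":0,"ty":0,"tz":0,"spin":7},{"grip":1,"tx":0,"ty":0,"tz":0,"spin":7}]'|head -2
python3 -m creep '[{"grip":1,"tx":0,"ty":0,"tz":0,"spin":7},{"grip":1,"tx":0,"ty":0,"tz":0,"spin":7},{"grip":1,"tx":0,"ty":0,"tz":0,"spin":7},{"grip":1,"tx":0,"ty":0,"tz":0,"spin":7},{"grip":1,"tx":0,"ty":0,"tz":0,"spin":0}]'|head -2
python3 -c "
from h import *
go([.40,.20,.27],-90)
p,d,c=snap('wrist','w9'); m,C,ctr,a=rod(p,d,c,lo=(.57,.17),hi=(.63,.26))
C2=C.copy(); padtilt(C,[597.9,210.5],92,.0315)
x,y=map(int,proj(c,[.598,.2105,.04])); print(x,y)
cv2.imwrite('pics/w9c.png',cv2.resize(p[max(0,y-50):y+50,max(0,x-70):x+70],None,fx=4,fy=4,interpolation=cv2.INTER_CUBIC)[:,:,::-1])"
```

```text
clock: 13.0
tool_pos: [0.3943, 0.2173, 0.2706]
clock: 13.67
tool_pos: [0.3974, 0.2191, 0.2685]
clock: 14.08
tool_pos: [0.3973, 0.2191, 0.2685]
at [0.3973 0.2191 0.2685] closing -88.7 q7 -2.27 t 14.1: txyz [ 0.22  1.92 -0.15] spin 1.3Traceback (most recent call last):
  File "<string>", line 4, in <module>
    p,d,c=snap('wrist','w9'); m,C,ctr,a=rod(p,d,c,lo=(.57,.17),hi=(.63,.26))
                                        ~~~^^^^^^^^^^^^^^^^^^^^^^^^^^^^^^^^^
  File "h.py", line 28, in rod
    n,L,st,_=cv2.connectedComponentsWithStats(m.astype(np.uint8)); k=1+np.argmax(st[1:,4]); m=L==k
                                                                       ~~~~~~~~~^^^^^^^^^^
    return _wrapfunc(a, 'argmax', axis=axis, out=out, **kwds)
    return bound(*args, **kwds)
ValueError: attempt to get argmax of an empty sequence
```

```bash
python3 -m creep '[{"grip":1,"tx":3,"ty":0,"tz":0,"spin":1.3},{"grip":1,"tx":4,"ty":0,"tz":0,"spin":0},{"grip":1,"tx":4,"ty":0,"tz":0,"spin":0},{"grip":1,"tx":0,"ty":0,"tz":0,"spin":0},{"grip":1,"tx":0,"ty":0,"tz":0,"spin":0}]'|head -2
python3 -c "
from h import *
p,d,c=snap('wrist','w9'); C=cloud(d,c); padtilt(C,[597.9,210.5],92,.0315)
x,y=map(int,proj(c,[.598,.2105,.04])); print(x,y)
cv2.imwrite('pics/w9c.png',cv2.resize(p[max(0,y-50):y+50,max(0,x-70):x+70],None,fx=4,fy=4,interpolation=cv2.INTER_CUBIC)[:,:,::-1])"
```

```text
clock: 14.55
tool_pos: [0.5092, 0.2193, 0.2676]
n 178 slope deg (+ = pad towards +n) 1.5 centroid deg 1.3 wrange -5.661588047737611 6.296291394604649
263 84
```

View pics/w9c.png

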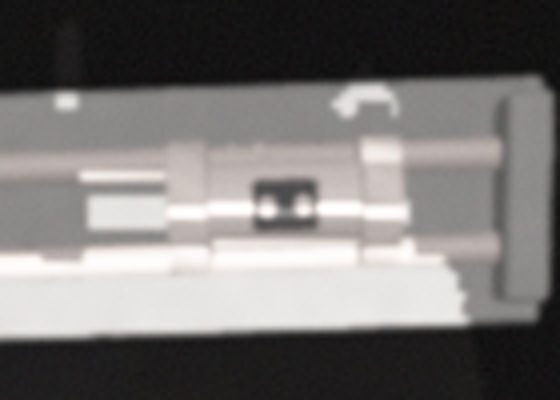

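Rod lies in the groove between both collars' rails, dark pad centred on top (about 1.5° off). Now to the vise.

```bash
python3 -m creep '[{"grip":1,"tx":-3.5,"ty":0,"tz":0,"spin":0},{"grip":1,"tx":-4,"ty":0,"tz":0,"spin":0},{"grip":1,"tx":-4,"ty":1,"tz":0,"spin":0},{"grip":1,"tx":-0.5,"ty":3.5,"tz":0,"spin":0},{"grip":1,"tx":0,"ty":3.5,"tz":0,"spin":0},{"grip":1,"tx":0,"ty":3.5,"tz":0,"spin":0},{"grip":1,"tx":0,"ty":3.5,"tz":0,"spin":0},{"grip":1,"tx":0,"ty":3.5,"tz":0,"spin":0}]'|head -2
python3 -m creep '[{"grip":1,"tx":0,"ty":3.5,"tz":0,"spin":0},{"grip":1,"tx":0,"ty":3.5,"tz":0,"spin":0},{"grip":1,"tx":0,"ty":3.5,"tz":0,"spin":0},{"grip":1,"tx":0,"ty":3.5,"tz":0,"spin":0},{"grip":1,"tx":0,"ty":3.5,"tz":0,"spin":0},{"grip":1,"tx":0.5,"ty":3.5,"tz":0,"spin":0},{"grip":1,"tx":1,"ty":3.5,"tz":0,"spin":0},{"grip":1,"tx":1.5,"ty":3.5,"tz":0,"spin":0}]'|head -2
python3 -m creep '[{"grip":1,"tx":1.5,"ty":3.5,"tz":0,"spin":0},{"grip":1,"tx":0.5,"ty":2.5,"tz":0,"spin":0},{"grip":1,"tx":0,"ty":0,"tz":0,"spin":0},{"grip":1,"tx":0,"ty":0,"tz":0,"spin":0},{"grip":1,"tx":0,"ty":0,"tz":0,"spin":0}]'
python3 -c "
from h import *
p,d,c=snap('wrist','v1')
go([.46,-.34,.2],-90)"
```

```text
clock: 15.27
tool_pos: [0.386, 0.0337, 0.2682]
clock: 15.93
tool_pos: [0.4167, -0.2456, 0.2682]
clock: 16.35
tool_pos: [0.4384, -0.3031, 0.2678]
eef_rot: [1.0, 0.003, -0.001, -0.001]
contact_force: [-0.2, 0.1, -0.3]
opening: 0.998
finger_force: 0.0
at [ 0.4386 -0.3029  0.2679] closing -89.6 q7 -1.18 t 16.4: txyz [2.12 3.74 6.78] spin 0.4
```

View pics/v1.png

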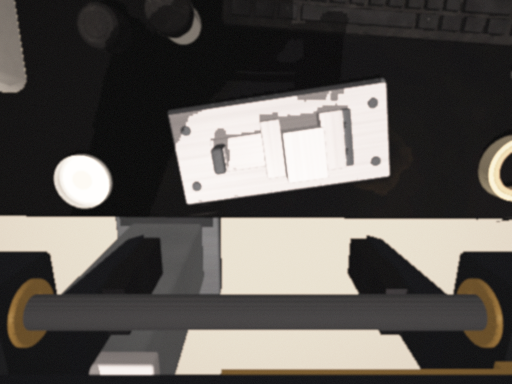

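Vise view: tab (219,159), sliding jaw (272,148), block (305,153), fixed jaw (335,140); dish (83,180), canister (175,20), tape (500,170).

```bash
cat >> h.py <<'E'
def vis(p,d,c):
    C=cloud(d,c); box=(d>0)&(C[...,0]>.36)&(C[...,0]<.60)&(C[...,1]>-.47)&(C[...,1]<-.18)
    for nm,lo,hi in(("tab>68",.068,.085),("top60-68",.060,.068),("46-60",.047,.060),("jaw40-46",.040,.0465),("tail30-38",.029,.039),("bed22-28",.021,.028)):
        m=(box&(C[...,2]>lo)&(C[...,2]<hi)).astype(np.uint8); n,L,st,_=cv2.connectedComponentsWithStats(m)
        for k in range(1,n):
            if st[k,4]<40: continue
            P=C[L==k]; (ct,(w,h),a)=cv2.minAreaRect((P[:,:2]*1000).astype(np.float32))
            if w<h: w,h,a=h,w,a+90
            print(nm,st[k,4],np.round(ct,1),"size",round(w,1),round(h,1),"long axis",round((a+90)%180-90,1),"z",np.median(P[:,2]).round(4))
    return C
E
python3 -c "
from h import *
C=vis(*load('v1'))"
```

```text
tab>68 309 [ 454.8 -267.2] size 25.8 11.9 long axis 8.6 z 0.0708
top60-68 1397 [ 581.3 -225.2] size 41.9 28.0 long axis -87.8 z 0.0646
top60-68 2098 [ 460.2 -352.4] size 50.1 40.2 long axis 8.5 z 0.065
top60-68 45 [ 456.9 -273.2] size 22.8 2.6 long axis 13.9 z 0.0643
46-60 162 [ 578.6 -234.1] size 39.5 15.1 long axis -46.5 z 0.0541
46-60 50 [ 484.6 -347.8] size 38.6 2.9 long axis -77.1 z 0.0531
46-60 45 [ 458.7 -272.2] size 25.4 9.0 long axis 34.0 z 0.0557
jaw40-46 1187 [ 472.9 -384.7] size 60.9 24.6 long axis 13.6 z 0.0429
jaw40-46 1123 [ 462.9 -321.8] size 60.1 20.8 long axis 8.6 z 0.0429
tail30-38 89 [ 577.3 -235. ] size 32.6 9.3 long axis -48.7 z 0.0341
tail30-38 435 [ 474.9 -400.1] size 59.9 9.5 long axis 9.0 z 0.0367
tail30-38 1333 [ 457.3 -284.4] size 54.8 36.3 long axis -81.2 z 0.0329
bed22-28 61 [ 578.5 -235.9] size 32.5 9.0 long axis -43.2 z 0.0246
bed22-28 12444 [ 464.3 -331.4] size 230.1 100.2 long axis -81.4 z 0.025
```

```bash
python3 -m creep '[{"grip":-0.1,"tx":0,"ty":0,"tz":0,"spin":-4.1},{"grip":-0.1,"tx":0,"ty":0,"tz":0,"spin":-4.1},{"grip":-0.1,"tx":1.1,"ty":-1.6,"tz":2,"spin":0},{"grip":-0.1,"tx":1,"ty":-1.7,"tz":3,"spin":0},{"grip":-0.1,"tx":0,"ty":0,"tz":3,"spin":0},{"grip":-0.1,"tx":0,"ty":0,"tz":2,"spin":0},{"grip":-0.1,"tx":0,"ty":0,"tz":0,"spin":0},{"grip":-0.1,"tx":0,"ty":0,"tz":0,"spin":0}]'
python3 -c "
from h import *
p,d,c=snap('wrist','v2')
go([.4548,-.2672,.06],-81.4)
C=vis(p,d,c)"
```

```text
clock: 17.07
tool_pos: [0.4546, -0.2679, 0.1677]
eef_rot: [0.997, 0.074, -0.001, -0.001]
contact_force: [-0.0, -0.1, -0.1]
opening: 0.454
finger_force: 0.0
at [ 0.4554 -0.2688  0.1687] closing -81.5 q7 -1.20 t 17.1: txyz [-0.04 -0.16 10.87] spin -0.1
tab>68 572 [ 455.2 -266.9] size 25.3 11.3 long axis 8.6 z 0.0706
top60-68 1144 [ 574.2 -226.9] size 38.0 13.5 long axis -82.0 z 0.0644
top60-68 3825 [ 460.3 -352.3] size 50.0 40.3 long axis 8.7 z 0.0649
top60-68 131 [ 455.8 -267.2] size 24.5 13.6 long axis 8.1 z 0.064
46-60 241 [ 574.2 -231. ] size 36.4 10.7 long axis -66.1 z 0.0537
46-60 496 [ 468.  -338.8] size 62.2 29.9 long axis -29.8 z 0.0538
46-60 77 [ 466.3 -265.2] size 13.3 3.4 long axis -79.3 z 0.0533
jaw40-46 3841 [ 467.4 -354.9] size 87.7 61.5 long axis -81.4 z 0.0429
tail30-38 111 [ 574.7 -231.7] size 31.2 8.3 long axis -63.8 z 0.0334
tail30-38 2485 [ 465.5 -289.3] size 69.2 61.4 long axis 86.2 z 0.033
tail30-38 859 [ 485.5 -379.4] size 85.0 51.3 long axis 63.3 z 0.0365
bed22-28 87 [ 575.4 -230.9] size 33.7 10.0 long axis -65.9 z 0.0243
bed22-28 19670 [ 464.4 -331.8] size 230.7 100.2 long axis -81.4 z 0.025
```

```bash
python3 -m creep '[{"grip":-0.1,"tx":0,"ty":-0.1,"tz":3,"spin":0},{"grip":-0.1,"tx":0,"ty":0,"tz":3,"spin":0},{"grip":-0.1,"tx":0,"ty":0,"tz":3,"spin":0},{"grip":-0.1,"tx":0,"ty":0,"tz":1.8,"spin":0},{"grip":-1,"tx":0,"ty":0,"tz":0,"spin":0},{"grip":-1,"tx":0,"ty":0,"tz":0,"spin":0},{"grip":-1,"tx":0,"ty":0,"tz":0,"spin":0},{"grip":-1,"tx":0,"ty":0,"tz":0,"spin":0}]' 20
python3 -m creep '[{"grip":-1,"tx":0,"ty":-0.7,"tz":0,"spin":0},{"grip":-1,"tx":0,"ty":-0.7,"tz":0,"spin":0},{"grip":-1,"tx":0,"ty":-0.7,"tz":0,"spin":0},{"grip":-1,"tx":0,"ty":-0.7,"tz":0,"spin":0},{"grip":-1,"tx":0,"ty":-0.7,"tz":0,"spin":0},{"grip":-1,"tx":0,"ty":-0.4,"tz":0,"spin":0},{"grip":-1,"tx":0,"ty":0,"tz":0,"spin":0}]'
python3 -c "
from h import *
go([.4675-.0187,-.3512+.1236,.06],-81.4)"
```

```text
clock: 17.78
tool_pos: [0.4562, -0.2685, 0.0618]
eef_rot: [0.997, 0.073, 0.001, 0.0]
contact_force: [-1.0, 9.5, 5.8]
opening: 0.172
finger_force: 4.4
clock: 18.37
tool_pos: [0.4504, -0.2311, 0.0617]
eef_rot: [0.997, 0.073, 0.002, 0.002]
contact_force: [-0.1, -1.4, 7.6]
opening: 0.132
finger_force: 20.0
at [ 0.4504 -0.2311  0.0617] closing -81.6 q7 -1.29 t 18.4: txyz [-0.11 -0.38  0.17] spin -0.2
```

```bash
python3 -m creep '[{"grip":-0.5,"tx":0,"ty":0,"tz":0,"spin":0},{"grip":-0.3,"tx":0,"ty":0,"tz":0,"spin":0},{"grip":-0.3,"tx":0,"ty":0,"tz":-2,"spin":0},{"grip":0,"tx":0,"ty":0,"tz":-4,"spin":0},{"grip":1,"tx":0,"ty":0,"tz":-4,"spin":-7},{"grip":1,"tx":0,"ty":0,"tz":-2,"spin":-7},{"grip":1,"tx":0,"ty":0,"tz":0,"spin":-7},{"grip":1,"tx":0,"ty":0,"tz":0,"spin":-7}]'|head -2
python3 -m creep '[{"grip":1,"tx":0,"ty":0,"tz":0,"spin":-7},{"grip":1,"tx":0,"ty":0,"tz":0,"spin":-7},{"grip":1,"tx":0,"ty":0,"tz":0,"spin":-7},{"grip":1,"tx":0,"ty":0,"tz":0,"spin":-7},{"grip":1,"tx":0,"ty":0,"tz":0,"spin":-7},{"grip":1,"tx":0,"ty":0,"tz":0,"spin":-7},{"grip":1,"tx":0,"ty":0,"tz":0,"spin":-7},{"grip":1,"tx":0,"ty":0,"tz":0,"spin":-7}]'|head -2
python3 -m creep '[{"grip":1,"tx":-3,"ty":0,"tz":0,"spin":-6},{"grip":1,"tx":-4,"ty":0,"tz":0,"spin":0},{"grip":1,"tx":-4,"ty":0,"tz":0,"spin":0},{"grip":1,"tx":-2,"ty":0,"tz":0,"spin":0},{"grip":1,"tx":0,"ty":0,"tz":0,"spin":0},{"grip":1,"tx":0,"ty":0,"tz":0,"spin":0}]'|head -3
python3 -c "
from h import *
p,d,c=snap('wrist','v3'); C=vis(p,d,c)
go([.460,-.352,.053],8.6)"
```

```text
clock: 19.03
tool_pos: [0.4501, -0.2302, 0.1818]
clock: 19.7
tool_pos: [0.449, -0.2298, 0.18]
clock: 20.2
tool_pos: [0.4645, -0.3596, 0.1795]
eef_rot: [0.655, 0.756, 0.0, -0.0]
tab>68 604 [ 449.2 -233.9] size 25.2 8.4 long axis 8.4 z 0.0707
top60-68 2997 [ 583.3 -226.6] size 39.2 33.4 long axis 90.0 z 0.0647
top60-68 146 [ 449.7 -237.2] size 25.6 3.9 long axis 6.7 z 0.0647
top60-68 3562 [ 459.8 -352.6] size 50.1 40.6 long axis 8.8 z 0.0649
46-60 561 [ 576.7 -231.5] size 40.4 16.5 long axis -61.0 z 0.0538
46-60 177 [ 449.7 -237.3] size 25.6 4.0 long axis 6.9 z 0.0555
46-60 191 [ 456.7 -332.9] size 48.8 0.6 long axis 8.7 z 0.0535
jaw40-46 115 [ 574.4 -233. ] size 32.4 9.3 long axis -62.6 z 0.0418
jaw40-46 2208 [ 457.3 -286.2] size 60.0 19.9 long axis 9.1 z 0.0429
jaw40-46 71 [ 456.6 -332.9] size 48.5 0.5 long axis 8.4 z 0.0439
jaw40-46 1502 [ 473.1 -386.9] size 61.7 26.5 long axis 16.9 z 0.0429
tail30-38 2958 [ 451.6 -248.9] size 54.6 36.0 long axis -81.1 z 0.033
tail30-38 318 [ 577.4 -230.6] size 37.7 15.4 long axis -63.5 z 0.034
tail30-38 98 [ 457.1 -332.7] size 48.8 1.0 long axis 7.8 z 0.0341
tail30-38 40 [ 494.7 -367.6] size 9.2 0.7 long axis 6.6 z 0.0336
tail30-38 520 [ 474.2 -400.4] size 59.3 7.9 long axis 8.2 z 0.0368
bed22-28 21086 [ 464.1 -331.7] size 230.6 100.4 long axis -81.4 z 0.025
bed22-28 205 [ 577.2 -230.5] size 37.6 15.0 long axis -64.5 z 0.0248
at [ 0.4649 -0.3578  0.1797] closing 8.4 q7 0.13 t 20.2: txyz [ 0.63 -0.39 12.67] spin -0.2
```

```bash
python3 -m creep '[{"grip":1,"tx":0.4,"ty":-0.4,"tz":2.9,"spin":-0.2},{"grip":1,"tx":0.2,"ty":0,"tz":3,"spin":0},{"grip":1,"tx":0,"ty":0,"tz":3,"spin":0},{"grip":1,"tx":0,"ty":0,"tz":3,"spin":0},{"grip":1,"tx":0,"ty":0,"tz":1,"spin":0},{"grip":0.3,"tx":0,"ty":0,"tz":0,"spin":0},{"grip":0.2,"tx":0,"ty":0,"tz":0,"spin":0},{"grip":-1,"tx":0,"ty":0,"tz":0,"spin":0}]' 10
python3 -m creep '[{"grip":-1,"tx":0,"ty":0,"tz":0,"spin":0},{"grip":-1,"tx":0,"ty":0,"tz":0,"spin":0},{"grip":-1,"tx":0.2,"ty":0,"tz":0,"spin":0},{"grip":-1,"tx":0,"ty":0,"tz":-0.5,"spin":0},{"grip":-1,"tx":0,"ty":0,"tz":-0.8,"spin":0},{"grip":-1,"tx":0,"ty":0,"tz":0,"spin":0},{"grip":-1,"tx":0,"ty":0,"tz":0,"spin":0}]'
python3 -c "
from h import *
p,d,c=snap('wrist','v4'); C=vis(p,d,c)
go([.4675-.00,-.3512,.063],8.6)"
```

```text
clock: 20.92
tool_pos: [0.4616, -0.3534, 0.0526]
eef_rot: [0.652, 0.758, 0.001, 0.001]
contact_force: [-0.3, 0.7, -0.7]
opening: 0.795
finger_force: 0.0
clock: 21.5
tool_pos: [0.4604, -0.3518, 0.0645]
eef_rot: [0.652, 0.758, 0.0, 0.001]
contact_force: [0.1, 0.0, -2.2]
opening: 0.567
finger_force: 10.0
tab>68 10312 [ 460.6 -343.5] size 83.1 26.1 long axis 8.0 z 0.0775
tab>68 573 [ 464.3 -369.2] size 49.9 4.0 long axis 7.8 z 0.0775
top60-68 880 [ 458.8 -331.3] size 49.1 1.5 long axis 8.1 z 0.0642
top60-68 271 [ 427.5 -347.6] size 12.6 2.8 long axis -8.9 z 0.0645
top60-68 252 [ 493.5 -337.5] size 12.2 2.4 long axis 19.9 z 0.0644
46-60 1139 [ 458.7 -331.1] size 49.0 1.6 long axis 8.1 z 0.0539
46-60 249 [ 426.8 -347.3] size 10.2 2.2 long axis -2.0 z 0.0548
46-60 249 [ 493.9 -337.1] size 10.4 2.4 long axis 19.2 z 0.0547
jaw40-46 6693 [ 457.5 -286.3] size 60.2 19.6 long axis 8.5 z 0.0429
jaw40-46 463 [ 458.8 -331.2] size 49.3 1.2 long axis 8.1 z 0.0432
tail30-38 7172 [ 453.3 -258.9] size 36.1 34.5 long axis 8.5 z 0.033
tail30-38 578 [ 475.1 -402. ] size 59.3 6.2 long axis 10.3 z 0.0369
bed22-28 32019 [ 459.7 -300.9] size 123.7 100.6 long axis -81.3 z 0.025
bed22-28 5194 [ 477.6 -420.2] size 99.8 28.4 long axis 8.5 z 0.0249
at [ 0.4602 -0.3517  0.0641] closing 8.6 q7 -0.02 t 21.6: txyz [-0.06  0.73  0.11] spin -0.0
```

```bash
python3 -m creep '[{"grip":-1,"tx":-0.4,"ty":0,"tz":-0.1,"spin":0},{"grip":-1,"tx":-0.3,"ty":0,"tz":-0.25,"spin":0},{"grip":-1,"tx":-0.35,"ty":0,"tz":-0.2,"spin":0},{"grip":-1,"tx":-0.35,"ty":0,"tz":-0.15,"spin":0},{"grip":-1,"tx":-0.35,"ty":0,"tz":-0.1,"spin":0},{"grip":-1,"tx":-0.35,"ty":0,"tz":0,"spin":0},{"grip":-1,"tx":0,"ty":0,"tz":0,"spin":0}]'
python3 -c "
from h import *
p,d,c=snap('wrist','v5'); C=cloud(d,c); u=np.array([-.1495,.989]);s0=np.array([.4675,-.3512]); Y=(C[...,:2]-s0)@u*1000; X=(C[...,:2]-s0)@np.array([.989,.1495])*1000
k=(d>0)&(abs(X+8)<6)&(Y>-60)&(Y<40)&(C[...,2]>.045)&(C[...,2]<.12)
for y in range(-60,30,4):
    q=k&(Y>=y)&(Y<y+4); z=C[q][:,2]*1000
    if len(z): print(y+2,len(z),np.percentile(z,[10,50,90]).round(0))
go([.4675-.00,-.3512,.063],8.6)"
```

```text
clock: 22.13
tool_pos: [0.4627, -0.3703, 0.0716]
eef_rot: [0.652, 0.758, 0.001, -0.002]
contact_force: [-2.1, 5.0, 2.1]
opening: 0.569
finger_force: 10.0
-18 13 [88. 89. 89.]
-14 190 [90. 91. 92.]
-10 312 [92. 93. 94.]
-6 592 [88. 90. 93.]
-2 547 [82. 85. 87.]
2 477 [77. 80. 82.]
6 448 [72. 74. 77.]
10 413 [66. 69. 71.]
14 219 [63. 64. 66.]
at [ 0.4627 -0.3703  0.0716] closing 8.6 q7 0.04 t 22.2: txyz [1.81 0.76 0.86] spin 0.0
```

```bash
python3 -m creep '[{"grip":-1,"tx":-0.4,"ty":0,"tz":-0.05,"spin":0},{"grip":-1,"tx":-0.4,"ty":0,"tz":0,"spin":0},{"grip":-1,"tx":-0.4,"ty":0,"tz":0.05,"spin":0},{"grip":-1,"tx":-0.35,"ty":0,"tz":0.1,"spin":0},{"grip":-1,"tx":-0.35,"ty":0,"tz":0.15,"spin":0},{"grip":-1,"tx":-0.3,"ty":0,"tz":0.15,"spin":0},{"grip":-1,"tx":0,"ty":0,"tz":0,"spin":0}]'
cat >> h.py <<'E'
def prof(f):
    p,d,c=snap('wrist',f); C=cloud(d,c); s0=np.array([.4675,-.3512]); Y=(C[...,:2]-s0)@np.array([-.1495,.989])*1000; X=(C[...,:2]-s0)@np.array([.989,.1495])*1000
    k=(d>0)&(abs(X+8)<6)&(C[...,2]>.045)&(C[...,2]<.13)
    print(" ".join(f"{y+2}:{np.median(C[q][:,2])*1000:.0f}" for y in range(-72,50,4) if (q:=k&(Y>=y)&(Y<y+4)).sum()>5))
    s=r.get_state(); t=s["tool_pos"]; print("TCP vise xyz mm",round(((t[:2]-s0)@np.array([.989,.1495]))*1e3,1),round(((t[:2]-s0)@np.array([-.1495,.989]))*1e3,1),round(t[2]*1e3,1))
    go([.4675,-.3512,.063],8.6)
E
python3 -c "
from h import *
prof('v6')"
```

```text
clock: 22.77
tool_pos: [0.4665, -0.3935, 0.0675]
eef_rot: [0.652, 0.758, 0.001, -0.001]
contact_force: [0.1, 3.4, 0.8]
opening: 0.566
finger_force: 10.0
-38:89 -34:88 -30:87 -26:86 -22:86 -18:128 -14:83 -10:81
TCP vise xyz mm -7.4 -42.0 67.6
at [ 0.4665 -0.3938  0.0676] closing 8.6 q7 0.09 t 22.8: txyz [4.2  0.73 0.47] spin -0.0
```

```bash
python3 -m creep '[{"grip":-1,"tx":-0.2,"ty":0,"tz":0.15,"spin":0},{"grip":-1,"tx":-0.2,"ty":0,"tz":0.15,"spin":0},{"grip":-1,"tx":0,"ty":0,"tz":0.15,"spin":0},{"grip":-1,"tx":0,"ty":0,"tz":0.1,"spin":0},{"grip":-1,"tx":0,"ty":0,"tz":0,"spin":0}]'
python3 -c "
from h import *
prof('v7')"
```

```text
clock: 23.23
tool_pos: [0.4675, -0.3996, 0.0631]
eef_rot: [0.653, 0.758, -0.001, 0.001]
contact_force: [-0.4, 1.1, 5.7]
opening: 0.567
finger_force: 12.7
-58:86 -42:85 -38:85 -34:84 -30:84 -26:124 -22:122 -18:82
TCP vise xyz mm -7.2 -47.9 63.1
at [ 0.4675 -0.3996  0.0631] closing 8.5 q7 0.09 t 23.3: txyz [4.79 0.72 0.  ] spin -0.1
```

```bash
python3 -m creep '[{"grip":-1,"tx":0,"ty":0,"tz":-1,"spin":0},{"grip":-1,"tx":1.5,"ty":0.2,"tz":-0.3,"spin":0},{"grip":-1,"tx":1.5,"ty":0.2,"tz":0,"spin":0},{"grip":-1,"tx":1.5,"ty":0.2,"tz":0,"spin":0},{"grip":-1,"tx":1.5,"ty":0.1,"tz":0.3,"spin":0},{"grip":-1,"tx":0,"ty":0,"tz":1,"spin":0},{"grip":-1,"tx":0,"ty":0,"tz":1,"spin":0},{"grip":-1,"tx":0,"ty":0,"tz":0,"spin":0}]'
python3 -c "
from h import *
prof('v8')"
```

```text
clock: 23.95
tool_pos: [0.4635, -0.3391, 0.0502]
eef_rot: [0.653, 0.758, -0.001, -0.001]
contact_force: [-1.1, -0.1, -1.8]
opening: 0.566
finger_force: 10.0
2:73 6:74 18:72 22:72 26:71 30:72 34:112 38:110 42:69
TCP vise xyz mm -1.9 12.4 50.8
at [ 0.4638 -0.3392  0.0508] closing 8.5 q7 -0.07 t 24.0: txyz [-1.24  0.19 -1.22] spin -0.1
```

```bash
python3 -m creep '[{"grip":-1,"tx":0,"ty":0,"tz":0.2,"spin":0},{"grip":-1,"tx":0,"ty":0,"tz":0.15,"spin":0},{"grip":-1,"tx":0,"ty":0,"tz":0,"spin":0},{"grip":0.3,"tx":0,"ty":0,"tz":0,"spin":0},{"grip":0.5,"tx":0,"ty":0,"tz":0,"spin":0},{"grip":1,"tx":0,"ty":0,"tz":0,"spin":0},{"grip":1,"tx":0,"ty":0,"tz":-0.5,"spin":0},{"grip":1,"tx":0,"ty":0,"tz":0,"spin":0}]'
python3 -c "
from h import *
prof('v9'); C=vis(*load('v9'))"
```

```text
clock: 24.67
tool_pos: [0.4655, -0.3379, 0.0548]
eef_rot: [0.652, 0.758, 0.0, 0.001]
contact_force: [0.2, 0.2, 0.5]
opening: 0.924
finger_force: 0.0
10:65 14:65 18:65 22:65 26:65 30:65 34:116 38:115 42:114
TCP vise xyz mm -0.0 13.4 54.5
at [ 0.4654 -0.3379  0.0545] closing 8.6 q7 -0.07 t 24.7: txyz [-1.34  0.01 -0.85] spin -0.0
tab>68 1291 [ 418.4 -336.5] size 19.0 8.9 long axis -22.6 z 0.0769
tab>68 1302 [ 512.9 -322.2] size 19.2 8.7 long axis 37.9 z 0.0769
tab>68 213 [ 423.3 -353.4] size 8.7 6.8 long axis -20.5 z 0.0804
tab>68 215 [ 511.9 -339.2] size 8.3 7.1 long axis 14.8 z 0.0805
top60-68 9498 [ 464.6 -326.5] size 50.2 29.7 long axis 8.0 z 0.0649
top60-68 606 [ 420.8 -338.7] size 20.6 9.8 long axis -36.4 z 0.0639
top60-68 602 [ 511.1 -325.3] size 21.0 9.9 long axis 53.5 z 0.0639
46-60 615 [ 450.3 -238. ] size 24.3 2.8 long axis 9.4 z 0.0526
46-60 766 [ 462.7 -314.2] size 49.4 4.5 long axis 8.6 z 0.0532
46-60 971 [ 423.3 -340.9] size 24.6 11.6 long axis -44.7 z 0.0544
46-60 971 [ 509.3 -328. ] size 24.6 11.4 long axis 62.1 z 0.0544
jaw40-46 216 [ 450.4 -237.9] size 24.6 3.1 long 
[... 274 characters left out ...]
s 63.9 z 0.0433
jaw40-46 4646 [ 472.2 -384.9] size 60.0 25.5 long axis 8.2 z 0.0429
tail30-38 9493 [ 452.4 -254.1] size 56.6 45.4 long axis 8.6 z 0.033
tail30-38 1177 [ 462.7 -314.2] size 49.3 4.5 long axis 8.2 z 0.0324
tail30-38 166 [ 424.8 -341.6] size 22.3 9.2 long axis -52.4 z 0.037
tail30-38 173 [ 508.1 -329.2] size 22.5 9.6 long axis 69.1 z 0.0371
tail30-38 63 [ 451.3 -404.2] size 12.3 3.7 long axis 27.4 z 0.0366
tail30-38 44 [ 474.7 -400.2] size 22.1 1.9 long axis 9.7 z 0.0369
bed22-28 31852 [ 459.1 -297.3] size 137.3 100.3 long axis -81.4 z 0.025
bed22-28 1280 [ 434.3 -406.9] size 30.5 18.0 long axis -80.3 z 0.0249
bed22-28 1152 [ 515.3 -393. ] size 26.6 17.5 long axis -83.1 z 0.0249
```

```bash
python3 -m creep '[{"grip":1,"tx":0.6,"ty":0,"tz":0.2,"spin":0},{"grip":1,"tx":0,"ty":0,"tz":0.25,"spin":0},{"grip":0.3,"tx":0,"ty":0,"tz":0,"spin":0},{"grip":-1,"tx":0,"ty":0,"tz":0,"spin":0},{"grip":-1,"tx":0,"ty":0,"tz":0,"spin":0},{"grip":-1,"tx":0,"ty":0,"tz":0,"spin":0},{"grip":-1,"tx":0,"ty":0,"tz":0,"spin":0},{"grip":-1,"tx":0,"ty":0,"tz":0,"spin":0}]' 10
python3 -m creep '[{"grip":-1,"tx":0,"ty":0,"tz":-0.6,"spin":0},{"grip":-1,"tx":0,"ty":0,"tz":-0.65,"spin":0},{"grip":-1,"tx":-0.5,"ty":0,"tz":0,"spin":0},{"grip":-1,"tx":-0.5,"ty":0,"tz":0,"spin":0},{"grip":-1,"tx":-0.5,"ty":0,"tz":0,"spin":0},{"grip":-1,"tx":0,"ty":0,"tz":0,"spin":0}]'
python3 -c "
from h import *
prof('v10')
p,d,c=load('v10'); cv2.imwrite('pics/v10c.png',p[:,:,::-1])"
```

```text
clock: 25.38
tool_pos: [0.4641, -0.3319, 0.0493]
eef_rot: [0.652, 0.758, -0.0, 0.0]
contact_force: [-0.2, 1.2, 0.8]
opening: 0.569
finger_force: 0.0
clock: 25.88
tool_pos: [0.466, -0.3487, 0.0616]
eef_rot: [0.653, 0.757, -0.001, 0.0]
contact_force: [0.6, 0.3, -1.7]
opening: 0.564
finger_force: 10.0
-18:77 -14:77 -10:78 2:77 6:77 10:77 14:77 18:61 22:77 26:123 30:121
TCP vise xyz mm -1.0 3.6 61.5
at [ 0.466  -0.3478  0.0615] closing 8.5 q7 -0.03 t 25.9: txyz [-0.36  0.1  -0.14] spin -0.1
```

View pics/v10c.png

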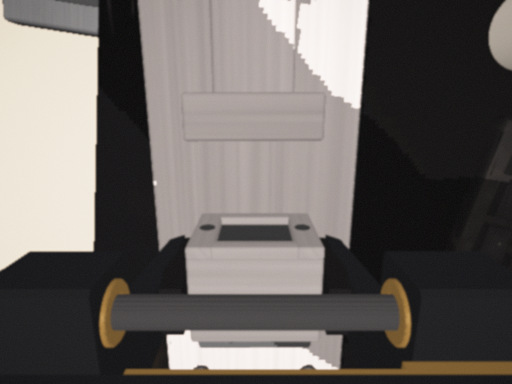

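```bash
python3 -m creep '[{"grip":-1,"tx":-0.35,"ty":0,"tz":-0.15,"spin":0},{"grip":-1,"tx":-0.3,"ty":0,"tz":-0.25,"spin":0},{"grip":-1,"tx":-0.35,"ty":0,"tz":-0.2,"spin":0},{"grip":-1,"tx":-0.35,"ty":0,"tz":-0.15,"spin":0},{"grip":-1,"tx":-0.35,"ty":0,"tz":-0.1,"spin":0},{"grip":-1,"tx":-0.35,"ty":0,"tz":-0.05,"spin":0},{"grip":-1,"tx":-0.4,"ty":0,"tz":0,"spin":0},{"grip":-1,"tx":-0.4,"ty":0,"tz":0,"spin":0}]'
python3 -c "
from h import *
prof('v11')"
python3 -m creep '[{"grip":-1,"tx":-0.4,"ty":0,"tz":0.05,"spin":0},{"grip":-1,"tx":-0.35,"ty":0,"tz":0.1,"spin":0},{"grip":-1,"tx":-0.35,"ty":0,"tz":0.15,"spin":0},{"grip":-1,"tx":-0.3,"ty":0,"tz":0.15,"spin":0},{"grip":-1,"tx":0,"ty":0,"tz":0,"spin":0}]'
python3 -c "
from h import *
prof('v12')"
```

```text
clock: 26.6
tool_pos: [0.47, -0.3717, 0.0711]
eef_rot: [0.651, 0.759, 0.001, -0.002]
contact_force: [-2.3, 6.8, 2.3]
opening: 0.566
finger_force: 10.0
-14:95 -10:88 -6:82 -2:77 2:73 6:72 10:69
TCP vise xyz mm -0.6 -21.9 71.1
at [ 0.4701 -0.3729  0.0711] closing 8.6 q7 0.05 t 26.6: txyz [2.18 0.07 0.81] spin 0.0
clock: 27.07
tool_pos: [0.4723, -0.3872, 0.0664]
eef_rot: [0.652, 0.758, 0.001, -0.001]
contact_force: [-2.0, 4.3, 1.7]
opening: 0.566
finger_force: 10.0
-34:87 -30:87 -26:85 -22:84 -18:82 -14:128 -10:126 -6:80 -2:79
TCP vise xyz mm -0.6 -36.4 66.5
at [ 0.4724 -0.3872  0.0665] closing 8.6 q7 0.08 t 27.1: txyz [3.64 0.06 0.36] spin 0.0
```

```bash
python3 -m creep '[{"grip":-1,"tx":-0.3,"ty":0,"tz":0.05,"spin":0},{"grip":-1,"tx":-0.3,"ty":0,"tz":0.1,"spin":0},{"grip":-1,"tx":-0.2,"ty":0,"tz":0.15,"spin":0},{"grip":-1,"tx":0,"ty":0,"tz":0.15,"spin":0},{"grip":-1,"tx":0,"ty":0,"tz":0.1,"spin":0},{"grip":-1,"tx":0,"ty":0,"tz":0,"spin":0}]'
python3 -c "
from h import *
prof('v13')"
```

```text
clock: 27.62
tool_pos: [0.4747, -0.3969, 0.0631]
eef_rot: [0.652, 0.758, -0.0, 0.001]
contact_force: [-4.2, 5.1, 15.8]
opening: 0.563
finger_force: 15.7
-42:85 -38:84 -34:83 -30:82 -26:86 -22:123 -18:83 -14:82
TCP vise xyz mm 0.3 -46.3 63.1
at [ 0.4747 -0.3969  0.0631] closing 8.6 q7 0.09 t 27.7: txyz [ 4.63 -0.03 -0.  ] spin -0.0
```

```bash
python3 -m creep '[{"grip":-1,"tx":0,"ty":0,"tz":-1,"spin":0},{"grip":-1,"tx":1,"ty":0,"tz":-0.3,"spin":0},{"grip":-1,"tx":1.5,"ty":0,"tz":0,"spin":0},{"grip":-1,"tx":1.5,"ty":0,"tz":0,"spin":0},{"grip":-1,"tx":1,"ty":0,"tz":0.3,"spin":0},{"grip":-1,"tx":0,"ty":0,"tz":1,"spin":0},{"grip":-1,"tx":0,"ty":0,"tz":1,"spin":0},{"grip":-1,"tx":0,"ty":0,"tz":0,"spin":0}]'
python3 -c "
from h import *
prof('v14')"
```

```text
clock: 28.33
tool_pos: [0.465, -0.3478, 0.0485]
eef_rot: [0.653, 0.758, -0.001, -0.001]
contact_force: [-0.4, 0.3, -2.9]
opening: 0.566
finger_force: 10.0
10:70 14:69 18:68 22:68 26:111 30:108 34:68 38:67
TCP vise xyz mm -1.7 3.5 49.2
at [ 0.4653 -0.348   0.0492] closing 8.5 q7 -0.05 t 28.4: txyz [-0.35  0.16 -1.38] spin -0.1
```

```bash
python3 -m creep '[{"grip":-1,"tx":0,"ty":0,"tz":0.2,"spin":0},{"grip":-1,"tx":0,"ty":0,"tz":0,"spin":0},{"grip":0.3,"tx":0,"ty":0,"tz":0,"spin":0},{"grip":0.5,"tx":0,"ty":0,"tz":0,"spin":0},{"grip":1,"tx":0,"ty":0,"tz":0,"spin":0},{"grip":1,"tx":0,"ty":0,"tz":-4,"spin":0},{"grip":1,"tx":0,"ty":0,"tz":-4,"spin":0},{"grip":1,"tx":0,"ty":0,"tz":-2,"spin":0}]' |head -2
python3 -c "
from h import *
prof('v15'); C=vis(*load('v15'))
p,d,c=load('v15'); cv2.imwrite('pics/v15.png',p[:,:,::-1])"
```

```text
clock: 29.05
tool_pos: [0.4681, -0.3474, 0.1527]
-10:65 -6:64 -2:62 2:62 6:61 10:61 14:62 18:62 22:65 26:63
TCP vise xyz mm 2.6 2.7 155.3
at [ 0.4697 -0.3481  0.1553] closing 8.6 q7 0.07 t 29.1: txyz [-0.22 -0.33  9.23] spin -0.0
tab>68 1033 [ 449.  -232.4] size 25.3 11.5 long axis 8.5 z 0.0706
top60-68 3826 [ 583.4 -225.2] size 41.8 33.1 long axis 89.8 z 0.0646
top60-68 185 [ 450.  -237.6] size 24.7 2.6 long axis 8.4 z 0.0643
top60-68 4369 [ 467.  -343.8] size 50.0 39.8 long axis 8.5 z 0.0642
46-60 718 [ 576.  -230.4] size 40.3 16.4 long axis -67.5 z 0.0538
46-60 163 [ 450.6 -237.8] size 25.0 3.8 long axis 13.2 z 0.0535
46-60 266 [ 464.1 -324.4] size 48.8 0.8 long axis 8.3 z 0.0539
jaw40-46 143 [ 573.1 -230.3] size 30.9 9.6 long axis -70.4 z 0.0418
jaw40-46 2626 [ 457.3 -286.2] size 60.1 19.2 long axis 8.6 z 0.043
jaw40-46 113 [ 464.1 -324.3] size 48.8 0.6 long axis 8.5 z 0.0431
jaw40-46 2234 [ 472.2 -384.7] size 60.1 27.2 long axis 8.4 z 0.0429
tail30-38 3555 [ 451.7 -249.1] size 54.2 36.0 long axis -81.5 z 0.033
tail30-38 389 [ 577.6 -229. ] size 38.3 16.6 long axis -70.0 z 0.0341
tail30-38 169 [ 464.  -324.3] size 49.1 0.8 long axis 8.4 z 0.0346
tail30-38 529 [ 474.8 -400.9] size 59.4 7.9 long axis 8.6 z 0.0368
bed22-28 22477 [ 463.4 -326.5] size 218.5 100.3 long axis -81.4 z 0.025
bed22-28 265 [ 577.5 -230.3] size 37.9 15.8 long axis -64.6 z 0.0245
```

View pics/v15.png

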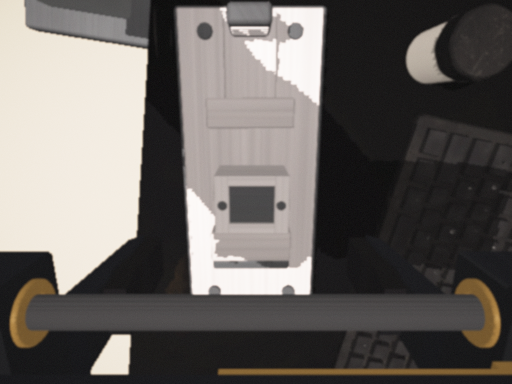

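Pocket faces up at (251,204), block square on the bed and about 1 mm off centre. Next: push the jaw home by its tab at (250,15).

```bash
python3 -m creep '[{"grip":1,"tx":2.8,"ty":-0.3,"tz":0,"spin":0},{"grip":0.5,"tx":3,"ty":0,"tz":0,"spin":0},{"grip":-0.1,"tx":3,"ty":0,"tz":0,"spin":0},{"grip":-0.1,"tx":3,"ty":0,"tz":0,"spin":0},{"grip":-0.1,"tx":0,"ty":0,"tz":0,"spin":7},{"grip":-0.1,"tx":0,"ty":0,"tz":0,"spin":7},{"grip":-0.1,"tx":0,"ty":0,"tz":0,"spin":7},{"grip":-0.1,"tx":0,"ty":0,"tz":0,"spin":7}]' |head -2
python3 -m creep '[{"grip":-0.1,"tx":0,"ty":0,"tz":0,"spin":7},{"grip":-0.1,"tx":0,"ty":0,"tz":0,"spin":7},{"grip":-0.1,"tx":0,"ty":0,"tz":0,"spin":7},{"grip":-0.1,"tx":0,"ty":0,"tz":0,"spin":7},{"grip":-0.1,"tx":0,"ty":0,"tz":0,"spin":7},{"grip":-0.1,"tx":0,"ty":0,"tz":0,"spin":7},{"grip":-0.1,"tx":0,"ty":0,"tz":0,"spin":7},{"grip":-0.1,"tx":0,"ty":0,"tz":0,"spin":7}]' |head -2
python3 -m creep '[{"grip":-0.1,"tx":0,"ty":0,"tz":0,"spin":6},{"grip":-0.1,"tx":0,"ty":0,"tz":0,"spin":0},{"grip":-0.1,"tx":0,"ty":0,"tz":0,"spin":0}]' |head -2
python3 -c "
from h import *
go([.449,-.2324,.061],-81.4)"
```

```text
clock: 29.77
tool_pos: [0.446, -0.2307, 0.149]
clock: 30.43
tool_pos: [0.446, -0.2308, 0.149]
clock: 30.68
tool_pos: [0.446, -0.2308, 0.1489]
at [ 0.446  -0.2308  0.1489] closing -81.2 q7 -1.27 t 30.7: txyz [0.27 0.2  8.79] spin 0.2
```

```bash
python3 -m creep '[{"grip":-0.1,"tx":0.3,"ty":0.2,"tz":2.5,"spin":0},{"grip":-0.1,"tx":0,"ty":0,"tz":3,"spin":0},{"grip":-0.1,"tx":0,"ty":0,"tz":2.2,"spin":0},{"grip":-0.1,"tx":0,"ty":0,"tz":1,"spin":0},{"grip":-1,"tx":0,"ty":0,"tz":0,"spin":0},{"grip":-1,"tx":0,"ty":0,"tz":0,"spin":0},{"grip":-1,"tx":0,"ty":0,"tz":0,"spin":0},{"grip":-1,"tx":0,"ty":0,"tz":0,"spin":0}]' 20
python3 -m creep '[{"grip":-1,"tx":0,"ty":0.5,"tz":0,"spin":0},{"grip":-1,"tx":0,"ty":0.6,"tz":0,"spin":0},{"grip":-1,"tx":0,"ty":0.6,"tz":0,"spin":0},{"grip":-1,"tx":0,"ty":0.6,"tz":0,"spin":0},{"grip":-1,"tx":0,"ty":0.5,"tz":0,"spin":0},{"grip":-1,"tx":0,"ty":0.4,"tz":0,"spin":0},{"grip":-1,"tx":0,"ty":0.2,"tz":0,"spin":0},{"grip":-1,"tx":0,"ty":0,"tz":0,"spin":0}]'
python3 -c "
from h import *
go([.4548,-.2672,.061],-81.4)"
```

```text
clock: 31.35
tool_pos: [0.4498, -0.2328, 0.063]
eef_rot: [0.997, 0.075, 0.001, 0.0]
contact_force: [-0.0, 0.1, 0.7]
opening: 0.164
finger_force: 0.0
clock: 32.02
tool_pos: [0.4547, -0.2648, 0.063]
eef_rot: [0.997, 0.075, 0.001, -0.001]
contact_force: [0.0, 4.3, 4.4]
opening: 0.132
finger_force: 20.0
at [ 0.4547 -0.2648  0.063 ] closing -81.3 q7 -1.26 t 32.0: txyz [-0.02  0.24  0.2 ] spin 0.1
```

Push the last few mm until force shows.

```bash
python3 -m creep '[{"grip":-1,"tx":0,"ty":0.1,"tz":0,"spin":0},{"grip":-1,"tx":0,"ty":0.1,"tz":0,"spin":0},{"grip":-1,"tx":0,"ty":0.1,"tz":0,"spin":0},{"grip":-1,"tx":0,"ty":0,"tz":0,"spin":0}]'
python3 -m creep '[{"grip":-1,"tx":0,"ty":0.1,"tz":0,"spin":0},{"grip":-1,"tx":0,"ty":0.1,"tz":0,"spin":0},{"grip":-1,"tx":0,"ty":0,"tz":0,"spin":0}]'
```

```text
clock: 32.35
tool_pos: [0.455, -0.2671, 0.0629]
eef_rot: [0.997, 0.076, 0.0, -0.001]
contact_force: [0.2, 6.1, 7.5]
opening: 0.132
finger_force: 20.0
clock: 32.6
tool_pos: [0.455, -0.2672, 0.0629]
eef_rot: [0.997, 0.076, 0.0, -0.002]
contact_force: [-0.7, 10.0, 9.2]
opening: 0.132
finger_force: 20.0
```

```bash
python3 -m creep '[{"grip":-0.5,"tx":0,"ty":0,"tz":0,"spin":0},{"grip":-0.3,"tx":0,"ty":0,"tz":0,"spin":0},{"grip":-0.2,"tx":0,"ty":0,"tz":0,"spin":0},{"grip":-0.2,"tx":0,"ty":0,"tz":-2,"spin":0},{"grip":-0.2,"tx":0,"ty":0,"tz":-4,"spin":0},{"grip":-0.2,"tx":-1,"ty":1,"tz":-4,"spin":0},{"grip":0,"tx":-1,"ty":1,"tz":-4,"spin":0},{"grip":0,"tx":0,"ty":0,"tz":-2,"spin":0}]'|head -2
python3 -m creep '[{"grip":0,"tx":0,"ty":0,"tz":0,"spin":0},{"grip":0,"tx":0,"ty":0,"tz":0,"spin":0}]'|head -2
python3 -c "
from h import *
C=vis(*snap('wrist','v16'))
# rod still in groove? scene view
p,d,c=snap('scene','s2'); C=cloud(d,c); padtilt(C,[597.9,210.5],92,.0315)
k=(d>0)&(np.hypot(C[...,0]-.598,C[...,1]-.2105)<.03)&(C[...,2]>.02); print(k.sum(),np.percentile(C[k][:,2],98) if k.any() else '')
x,y=map(int,proj(c,[.598,.2105,.04])); a=cv2.resize(p[y-30:y+30,x-40:x+40],None,fx=5,fy=5,interpolation=cv2.INTER_CUBIC)
b=load('v16')[0][60:360,100:500]; o=np.zeros((600,400,3),np.uint8); o[:300]=a; o[300:]=b
cv2.imwrite('pics/fin.png',o[:,:,::-1])"
```

```text
clock: 33.27
tool_pos: [0.4374, -0.2977, 0.2246]
clock: 33.43
tool_pos: [0.4387, -0.2946, 0.2216]
tab>68 411 [ 455.  -267.1] size 25.4 11.7 long axis 7.5 z 0.0707
top60-68 428 [ 571.9 -227.7] size 33.2 8.9 long axis -80.8 z 0.0643
top60-68 2786 [ 468.7 -351.1] size 49.6 40.2 long axis 8.5 z 0.0642
top60-68 70 [ 457.9 -272. ] size 26.0 9.1 long axis 33.8 z 0.0637
46-60 183 [ 572.9 -229.8] size 34.2 9.3 long axis -71.2 z 0.0533
46-60 166 [ 476.5 -337.6] size 62.1 29.6 long axis -30.1 z 0.052
jaw40-46 1457 [ 463.3 -321.7] size 58.9 20.3 long axis 8.4 z 0.0429
jaw40-46 1299 [ 472.  -381.3] size 59.7 28.3 long axis 10.5 z 0.0429
tail30-38 116 [ 575.1 -232.4] size 31.8 8.4 long axis -61.0 z 0.0338
tail30-38 1790 [ 467.5 -288.6] size 66.5 61.4 long axis 82.8 z 0.0329
tail30-38 502 [ 475.3 -400.3] size 59.0 8.5 long axis 8.5 z 0.0368
bed22-28 80 [ 575.8 -233. ] size 32.3 9.0 long axis -58.0 z 0.0247
bed22-28 15615 [ 464.4 -331.5] size 230.2 99.7 long axis -81.3 z 0.025
n 2 slope deg (+ = pad towards +n) 36.8 centroid deg 26.7 wrange 4.717651944748962 7.511573397553958
117 0.04653075089546547
```

View pics/fin.png

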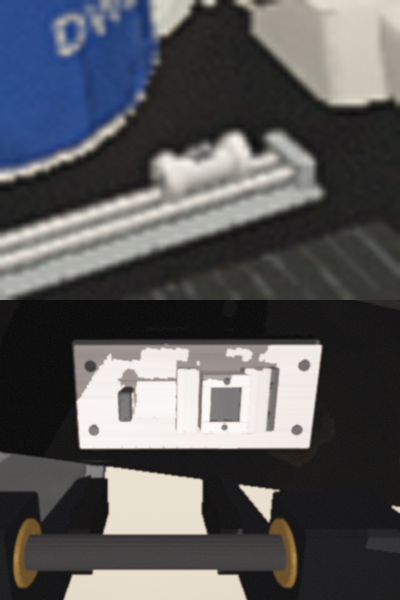

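Block clamped pocket-up and centred to about 1.5 mm, jaw home. The rod still lies in the groove, pad on top.

```bash
python3 -c "
from h import *
print(workorder.finish_job())"
```

```text
the job is handed in; nothing more can be done
None
```

The job is handed in: the one rod present lies in the rest's groove with its pad on top (about 1.5° off when last measured from near), and the block is clamped pocket-up, about 1.5 mm off centre, with the jaw home; the arm cannot tilt the tool, so I turned the block by tripping it over the fixed jaw instead of using the 45° grasp.

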